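# Open the instrument jar and load the spatulas

### The arm

A 6-joint arm with a two-finger parallel gripper is mounted at the origin on the work surface. World frame = base frame: x ahead of the robot, y to its left, z up, the work surface at z = 0. Lengths are in m, angles in degrees, forces in N, time in s.
With the tool pointing down it reaches from about 0.3 to 0.75 m from the base axis. Payload 8.5 kg.
Tool frame: the origin (TCP) lies between the finger pads; the fingertips stand 22 mm ahead of it and the grasp point (between the pads) lies 3 mm ahead of it (env.nose_length is the distance from the TCP to the fingertips, in m); z points along the fingers, x is the direction in which the jaws open and shut, and the axes are right-handed (so a half turn about z gives the same grasp; the last joint's range is limited). The gripper opens to 85 mm and grips with 20 to 120 N. Pads are 22 mm wide; open, the fingers measure 114 mm over their backs; the gripper's body (76 mm by 85 mm) begins 54 mm behind the grasp point. The pads swing forward as they close: fully open they stand 13 mm farther back than shut.
Start: joints at [-76.965, 21.807, 74.336, -0, 83.858, -12.336], TCP at [0.236, -0.497, 0.253] pointing down, gripper open.
Joint ranges: [-178.18, 178.18], [-50.72, 133.34], [12.68, 142.11], [-81.47, 261.47], [9.98, 163.14], [-165.26, 165.26]. Speed limits (degrees/s): [136.94, 136.94, 180, 180, 180, 180].

### API

Orientations are given as a 3x3 rotation matrix whose columns are the frame's x, y, z axes.
In Python, from rig import env gives the robot as it stands.
- The arm moves only by the tool arm_command, never from a script. Its argument "steps" is a list of rows, each an object with "delta_pos": the shift along the world's x, y, z in mm, a list of three; "dr": the turn, a rotation vector about the world's x, y, z in degrees, a list of three. In form: [{"delta_pos": [dx, dy, dz], "dr": [wx, wy, wz]}, ...]. A call has 1 to 20 rows; each row shifts and turns the commanded pose from where the row before left it; what a row does not reach is not made up. A row lasts 1/10 s, in which the tool goes at most 50 mm and 8.59 degrees, less where a joint would pass 70% of its speed; a pose out of reach is approached as far as the arm can. A call with a gripper value outside its range is refused whole. "grip" is the opening, from 0 (shut) to 1 (fully open), set as the call begins (left out, the last holds). The fingers move at their own pace and stop on an object; "squeeze" is the grip in N (left out, the last holds). Time passes only in rows, so rows that do not move let the fingers close. It gives the time, the measured TCP pose, the force and the opening at its end, in the units of the state.
- env.observe(): the state, without advancing time (a new reading comes with each control period).
- env.get_image(name): name is "side" or "top" or "wrist"; returns the picture (420x560x3 uint8, blue, green, red); there is no depth.
- env.get_calibration(name): a dict with "fx", "fy", "cx", "cy" (pixels), "view" (4x4, takes a point from world to camera coordinates). Camera axes: x right, y up, looking along -z (the intrinsics and any distortion apply to the point x, -y, -z); pixel columns grow to the right and rows downward; lengths in m; the calibration is good to about 2 mm. A picture is of the moment at which its call begins: read the wrist's pose just before it. get_calibration takes no time and is no camera call; for the wrist camera it gives the pose at the moment of the call.
- env.close_job(): hands the job in, once; it reports no verdict.
The state is a dict: "time_s": time; "q": joint angles; "qvel": joint speeds; "joint_efforts": joint torques, N m; "position": TCP position; "tool_rot": TCP orientation; "ft_force": force on the tool from outside, world axes, zero at the start; "wrist_torque": the same for the moment, N m; "grip_width": finger opening in m.
Only numpy, scipy, OpenCV 4.12 (cv2) and the standard library are available. Lean on these libraries where they do the work, as an engineer would, in place of code of your own. Each camera call takes 0.05 s, during which the arm holds its last target. There are 200 camera calls.

### The job

Unscrew the lid of the steel jar, turning it anticlockwise in several grips until it lifts off, and set it right way up in the middle of the black rubber mat. Then stand every wooden-handled spatula in the jar with its handle down and its blade up, and leave all the other things on the counter where they are.

Things in the scene. Friction and masses are not known exactly. Their poses are not given: they have to be found in the camera images.
- jar: Fixed open steel jar: outside 97 mm dia. up to 68 mm, then a 77 mm dia. neck up to the rim at 98 mm; bore 70 mm dia. all the way down to an inner floor 8 mm above the counter. Origin: on its axis at counter level, z up. Two lug threads stand out from the neck to 90 mm dia., under the closed lid.
- jar_mouth (a point): Centre of the jar's mouth, at the rim, 98 mm above the counter.
- lid: Steel screw lid, about 0.18 kg; anticlockwise from above opens. Skirt 99 mm dia., 24 mm high, with two inner lugs; top plate to 28 mm; round black ribbed grip crown 46 mm dia. from 28 to 54 mm. Origin: centre of the skirt's lower edge, z up; 74 mm above the jar's origin when on. While on it sits on the jar's rim, turns easily and does not rise as it turns: turn it at constant height.
- lid_crown (a point): On the lid's axis, 44 mm above its lower edge, 10 mm below the crown's top. Lid yaw minus jar yaw is 0 to 0.25 rad at the start; the lugs hold the lid down until it has grown to 2.36 rad or more; at about 2.70 rad they meet a stop. Between the two the lid lifts straight off.
- mat: Fixed square black rubber mat, 130 x 130 x 6 mm, flat on the counter. Origin: centre of its underside.
- spatula0: Spatula (absent in some starts): straight wooden handle 145 mm long, 12 x 12 mm square, then a flat steel blade 14 mm wide and 3 mm thick that stands out 55 mm beyond it; 200 mm over all, about 70 g. Origin: middle of the handle, on its centre line; x runs towards the blade. Centre of mass about 10 mm from the origin towards the blade. Starts flat, blade away from the robot.
- spatula0_foot (a point): Centre of the handle's butt end of spatula0, 72.5 mm from its origin.
- spatula1: Spatula, same as spatula0 (absent in some starts).
- spatula1_foot (a point): Centre of the handle's butt end of spatula1, 72.5 mm from its origin.
- spatula2: Spatula, same as spatula0 (absent in some starts).
- spatula2_foot (a point): Centre of the handle's butt end of spatula2, 72.5 mm from its origin.
- spatula3: Spatula, same as spatula0 (absent in some starts).
- spatula3_foot (a point): Centre of the handle's butt end of spatula3, 72.5 mm from its origin.
- spatula4: Spatula, same as spatula0 (absent in some starts).
- spatula4_foot (a point): Centre of the handle's butt end of spatula4, 72.5 mm from its origin.
- mouse: Black computer mouse, 100 x 58 mm, 32 mm high, not part of the job. Origin: centre of its underside.
- dish: Shallow steel dish, 100 mm dia., 30 mm high, not part of the job. Origin: centre of its underside.
- spray: Amber bottle 60 mm dia., 150 mm high, not part of the job. Origin: centre of its underside.
- cup: White cup 72 mm dia., 85 mm high, holds nothing and is not the jar; not part of the job. Origin: centre of its underside.
- cream: Closed white cream pot 68 mm dia., 55 mm high, not part of the job. Origin: centre of its underside.
There are look-alikes about, which are no part of the job. What is shaped like the spatula2 but green is not meant. Leave any pink look-alike of the spatula1 alone.

How it is judged:
By the outcome, as a careful person would: the job done as asked, in the order asked, and still so for the second after the job is handed in, with the robot touching nothing.
Of spatula0, spatula1, spatula2, spatula3, spatula4 only 3 to 5 are there at a start; the rules pass over those that are not, and their reading is None.
At some moment in a run one of spatula0, spatula1, spatula2, spatula3, spatula4 may be knocked a few centimetres aside while the robot is not near it.
Once in a run the grip may slacken for a moment while it holds something.
It also fails if it takes over 210 s, if anything falls off the work surface, if the arm or the gripper's body presses on something with over 40 N, if the wrist force passes 120 N, or if a joint passes its speed limit or range.

## Working session

There is one attempt and no reset: what is moved stays moved. The work goes in short steps, Python scripts to look and compute and a tool call to move; the robot and the scene stay as the last step left them, time stands still between calls to the robot, and variables do not carry over. Pictures are saved under pics/ and viewed, about 12 in all and at most 16, crops included, and the job is handed in when it is done.

Besides the shell and the picture viewer there is one more tool, called as name([rows], argument=value, ...), one row to a line, values as JSON. arm_command: Moves the arm, as the interface text tells. Its arguments: {"type":"object","properties":{"steps":{"type":"array"},"grip":{"type":"number"},"squeeze":{"type":"number"}},"required":["steps"]}

```bash
mkdir -p pics; ls; cat > h.py <<'E'
import numpy as np, cv2
from rig import env
def shot(n,f):
    im=env.get_image(n); cv2.imwrite('pics/'+f,im); return im
def ray(c,u,v):
    V=np.array(c['view']); R=V[:3,:3]; t=V[:3,3]
    o=-R.T@t
    d=R.T@np.array([(u-c['cx'])/c['fx'],-(v-c['cy'])/c['fy'],-1.0])
    return o,d
def onz(c,u,v,z):
    o,d=ray(c,u,v); return o+d*(z-o[2])/d[2]
def proj(c,p):
    V=np.array(c['view']); q=V[:3,:3]@np.array(p)+V[:3,3]
    return np.array([c['cx']+c['fx']*q[0]/-q[2], c['cy']-c['fy']*q[1]/-q[2]])
E
python3 - <<'E'
from h import *
s=env.observe();print(s)
for n in('top','side'):
    c=env.get_calibration(n);print(n,c)
t=shot('top','top0.png');sd=shot('side','side0.png')
E
```

```text
pics
{'time_s': 0.0, 'q': array([-7.69664520e+01,  2.18393402e+01,  7.43856643e+01, -4.99060252e-04,
        8.38577298e+01, -1.23379560e+01]), 'qvel': array([-0.09023824,  0.00714017, -0.14309271,  0.08887429,  0.05701213,
        0.13170677]), 'joint_efforts': array([-1.00928526e-03, -4.48464060e+01, -2.31277120e+01, -2.68344284e-04,
        4.73734035e-03, -1.16209711e-05]), 'position': array([ 0.23558214, -0.49669383,  0.25272186]), 'tool_rot': array([[ 4.28486420e-01, -9.03548159e-01, -3.34086712e-04],
       [-9.03547117e-01, -4.28486445e-01,  1.40483167e-03],
       [-1.41248469e-03, -3.00088206e-04, -9.99998957e-01]]), 'ft_force': array([1.0353225 , 0.05478827, 1.34110445]), 'wrist_torque': array([ 0.0265805 , -0.00924518,  0.01074608]), 'grip_width': 0.08557862486770626}
top {'fx': 517.4779174795074, 'fy': 517.4779174795074, 'cx': 274.398774076692, 'cy': 214.32382973464595, 'view': array([[-0.01206976, -0.99983815, -0.01334131, -0.03178516],
       [ 0.99740174, -0.01298587,  0.07086   , -0.53246233],
       [-0.07102178, -0.01245138,  0.99739705, -1.67600344],
       [ 0.        ,  0.        ,  0.        ,  1.        ]])}
side {'fx': 382.99490858763124, 'fy': 382.99490858763124, 'cx': 279.69557256765364, 'cy': 211.08235073722372, 'view': array([[-0.80774445, -0.58948851,  0.00722471,  0.41259703],
       [ 0.2828585 , -0.37677537,  0.88206088, -0.24797086],
       [-0.51724265,  0.71452335,  0.47108005, -0.88492138],
       [ 0.        ,  0.        ,  0.        ,  1.        ]])}
```

```bash
python3 - <<'E'
import cv2
t=cv2.imread('pics/top0.png');cv2.imwrite('pics/top0b.png',cv2.resize(t,(800,600),interpolation=cv2.INTER_CUBIC))
E
```

```text
(no output)
```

View pics/top0b.png

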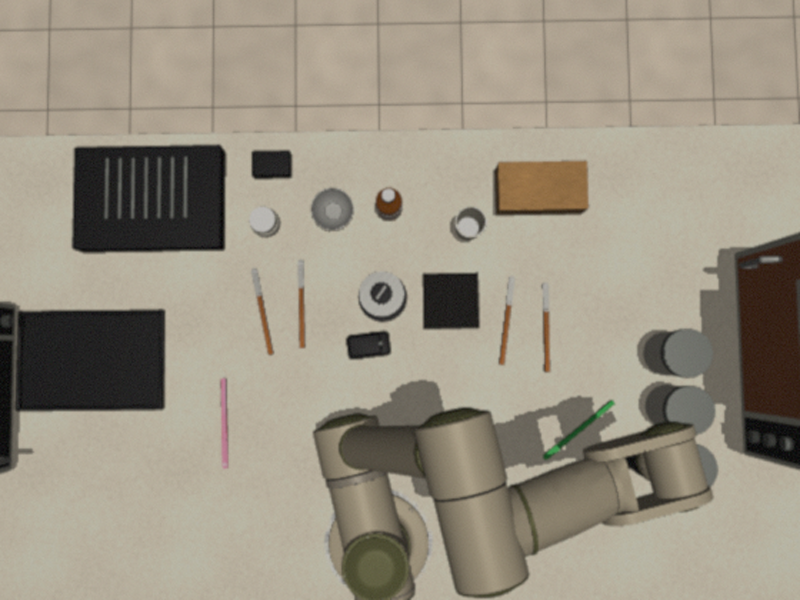

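View pics/side0.png

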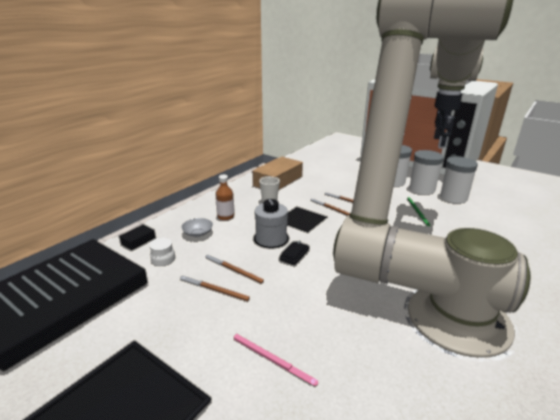

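Top view (800×600 px): jar with lid at (382,295), mat at (451,300). There are four wooden spatulas, handles at about (265,325), (302,318), (504,335) and (547,340). Look-alikes are pink at (224,420) and green at (580,430). The white cup at (468,222) could be mistaken for the jar, and the dark box at (271,163) for the mat. I choose the steel jar with the black crown, the black mat beside it and the brown-handled tools.

```bash
cat >> h.py <<'E'
def spats(im,c,z=0.006,pr=True):
    """brown handles -> (centre, direction) on plane z"""
    hsv=cv2.cvtColor(im,cv2.COLOR_BGR2HSV)
    m=cv2.inRange(hsv,(4,110,60),(16,255,235))
    n,l,st,ce=cv2.connectedComponentsWithStats(m); out=[]
    for i in range(1,n):
        if st[i,4]<60: continue
        ys,xs=np.where(l==i)
        P=np.array([onz(c,x,y,z)[:2] for x,y in zip(xs,ys)])
        mu=P.mean(0); w,E=np.linalg.eigh(np.cov((P-mu).T)); d=E[:,1]; d=d*np.sign(d[0])
        a=(P-mu)@d; b=(P-mu)@E[:,0]
        L=np.ptp(a);W=np.ptp(b); mid=mu+d*(a.max()+a.min())/2
        out.append((mid,d,L,W))
        if pr: print(ce[i].round(),'mid',mid.round(4),'ang',np.degrees(np.arctan2(d[1],d[0])).round(1),'L %.3f W %.3f'%(L,W))
    return out
E
python3 - <<'E'
from h import *
c=env.get_calibration('top');im=cv2.imread('pics/top0.png')
spats(im,c,0.01)
k=1/1.42857
for n,u,v,z in [('crowntop',381,293,.128),('mat1',423,274,.006),('mat2',478,273,.006),('mat3',480,328,.006),('mat4',424,328,.006),('mouse',369,345,.03),('mousetl',346,333,.02),('mousebr',391,358,.02)]:
    print(n,onz(c,u*k,v*k,z).round(4))
crop=im[170:270,150:400];cv2.imwrite('pics/c0.png',cv2.resize(crop,None,fx=3.2,fy=3.2,interpolation=cv2.INTER_CUBIC))
E
```

```text
[379. 130.] mid [ 0.8088 -0.389 ] ang -89.0 L 0.209 W 0.116
[272. 143.] mid [ 0.7708 -0.0335] ang -86.0 L 0.055 W 0.049
[211. 224.] mid [0.5102 0.1715] ang 0.9 L 0.132 W 0.009
[185. 228.] mid [0.4932 0.2563] ang 11.1 L 0.132 W 0.009
[353. 234.] mid [ 0.4648 -0.2956] ang -8.2 L 0.133 W 0.009
[382. 239.] mid [ 0.4473 -0.3902] ang -0.4 L 0.131 W 0.010
crowntop [ 0.5529 -0.0166  0.128 ]
mat1 [ 0.6067 -0.111   0.006 ]
mat2 [ 0.6073 -0.2382  0.006 ]
mat3 [ 0.4799 -0.2402  0.006 ]
mat4 [ 0.4816 -0.1114  0.006 ]
mouse [0.4436 0.0147 0.03  ]
mousetl [0.4718 0.0674 0.02  ]
mousebr [ 0.4135 -0.0348  0.02  ]
```

View pics/c0.png

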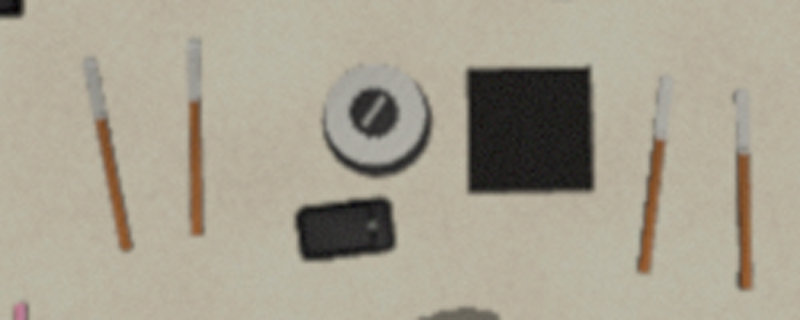

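arm_command([
  {"delta_pos": [23, 34, 0], "dr": [0, 0, 3]},
  {"delta_pos": [23, 34, 0], "dr": [0, 0, 3]},
  {"delta_pos": [23, 34, 0], "dr": [0, 0, 3]},
  {"delta_pos": [23, 34, 0], "dr": [0, 0, 3]},
  {"delta_pos": [23, 34, 0], "dr": [0, 0, 3]},
  {"delta_pos": [23, 34, 0], "dr": [0, 0, 3]},
  {"delta_pos": [23, 34, 0], "dr": [0, 0, 3]},
  {"delta_pos": [23, 34, 0], "dr": [0, 0, 3]},
  {"delta_pos": [23, 34, 0], "dr": [0, 0, 3]},
  {"delta_pos": [23, 34, 0], "dr": [0, 0, 3]},
  {"delta_pos": [23, 34, 0], "dr": [0, 0, 3]},
  {"delta_pos": [23, 34, 0], "dr": [0, 0, 3]},
  {"delta_pos": [23, 34, 0], "dr": [0, 0, 3]},
  {"delta_pos": [18, 38, 0], "dr": [0, 0, 3]},
  {"delta_pos": [0, 0, 0], "dr": [0, 0, 0]},
  {"delta_pos": [0, 0, 0], "dr": [0, 0, 0]},
], grip=1)

```text
time_s: 1.7
position: [0.5526, -0.0163, 0.2528]
tool_rot: [[0.924, -0.383, -0.001], [-0.383, -0.924, -0.0], [-0.001, 0.0, -1.0]]
ft_force: [-0.0, -0.8, 0.8]
grip_width: 0.0855
```

```bash
python3 - <<'E'
from h import *
s=env.observe();print(s['position'],s['q'].round(1),s['ft_force'])
c=env.get_calibration('wrist');print(c)
shot('wrist','w1.png')
shot('top','t1.png')
for z in(.128,):print(proj(c,(.553,-.0166,z)))
E
```

```text
[ 0.55261566 -0.01628761  0.25283174] [-14.   22.1  73.9  -0.   84.    8.6] [-0.00298377 -0.78804375  0.76333068]
{'fx': 317.86052691037906, 'fy': 317.86052691037906, 'cx': 287.21160134437696, 'cy': 206.85809037674582, 'view': array([[ 0.92398796, -0.38241981, -0.00115598, -0.516897  ],
       [ 0.36592743,  0.88500981, -0.28784501, -0.14980131],
       [ 0.11110069,  0.26554232,  0.95767631, -0.43545677],
       [ 0.        ,  0.        ,  0.        ,  1.        ]])}
[287.54523954 205.58931058]
```

View pics/w1.png

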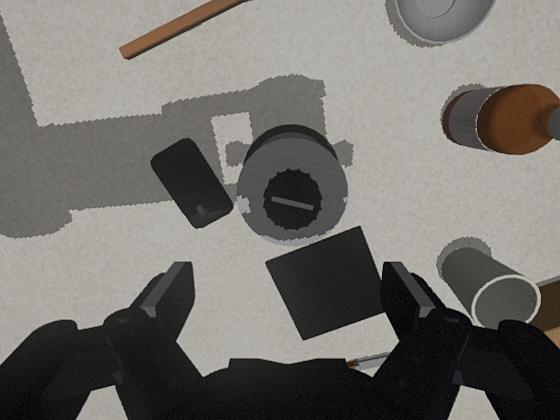

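```bash
python3 - <<'E'
from h import *
c=env.get_calibration('wrist')
o,_=ray(c,0,0);print('cam',o)
print('crown',onz(c,293,200,.128),'lid plate',[onz(c,*p,.102).round(4) for p in((237,190),(348,190))])
for p in ((268,261),(360,227),(303,339)):print('mat',onz(c,*p,.006).round(4))
a,b=onz(c,272,198,.128),onz(c,313,208,.128);print(np.degrees(np.arctan2(*(b-a)[1::-1])))
im=cv2.imread('pics/t1.png');ct=env.get_calibration('top')
g=cv2.cvtColor(im,cv2.COLOR_BGR2GRAY)
m=(g<70).astype(np.uint8);n,l,st,ce=cv2.connectedComponentsWithStats(m)
for i in range(1,n):
    if st[i,4]>60 and 150<ce[i][0]<420 and 150<ce[i][1]<280: print(st[i],onz(ct,*ce[i],.006).round(4))
spats(im,ct,.01)
E
```

```text
cam [0.58062893 0.04914656 0.37363894]
crown [ 0.5585669  -0.01540211  0.128     ] lid plate [array([0.5143, 0.0051, 0.102 ]), array([ 0.6043, -0.0324,  0.102 ])]
mat [ 0.4876 -0.1097  0.006 ]
mat [ 0.6106 -0.1111  0.006 ]
mat [ 0.4847 -0.2369  0.006 ]
-36.83932376889097
[ 296  192   39   38 1422] [ 0.5442 -0.1729  0.006 ]
[251 208  23  18 206] [0.5238 0.0094 0.006 ]
[380. 130.] mid [ 0.8088 -0.3896] ang -89.4 L 0.208 W 0.115
[272. 143.] mid [ 0.7706 -0.0334] ang -87.5 L 0.054 W 0.052
[211. 223.] mid [0.5102 0.1716] ang 1.1 L 0.132 W 0.009
[185. 228.] mid [0.4932 0.2563] ang 11.1 L 0.132 W 0.009
[353. 234.] mid [ 0.4648 -0.2956] ang -8.2 L 0.133 W 0.009
[382. 239.] mid [ 0.4473 -0.3902] ang -0.4 L 0.131 W 0.010
```

The lid shows at wrist px (293,200), crown dark, mat at (327,282). That puts the crown about 5 mm further along x than the top view says. I'll go down part way and check from near.

arm_command([
  {"delta_pos": [5, 0, -30], "dr": [0, 0, 0]},
  {"delta_pos": [0, 0, -30], "dr": [0, 0, 0]},
  {"delta_pos": [0, 0, -28], "dr": [0, 0, 0]},
  {"delta_pos": [0, 0, 0], "dr": [0, 0, 0]},
  {"delta_pos": [0, 0, 0], "dr": [0, 0, 0]},
], grip=1, squeeze=40)

```text
time_s: 2.3
position: [0.5577, -0.0179, 0.1661]
tool_rot: [[0.922, -0.386, 0.0], [-0.386, -0.922, -0.0], [0.0, 0.0, -1.0]]
ft_force: [0.4, 0.3, 0.4]
grip_width: 0.0854
```

```bash
python3 - <<'E'
from h import *
s=env.observe();print(s['position'])
c=env.get_calibration('wrist')
im=shot('wrist','w2.png')
g=cv2.cvtColor(im,cv2.COLOR_BGR2GRAY)
u,v=map(int,proj(c,[*s['position'][:2],.128]));print(u,v)
print('tip proj',[proj(c,s['position']+s['tool_rot']@np.array([a,0,.009])).round(0) for a in(-.0425,.0425)])
cv2.imwrite('pics/w2c.png',im[80:400,80:500])
E
```

```text
[ 0.55774718 -0.01785811  0.16613078]
286 250
tip proj [array([193., 277.]), array([380., 278.])]
```

View pics/w2c.png

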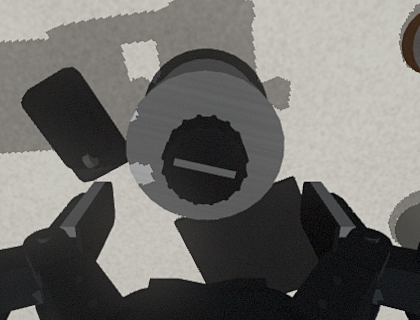

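Crown mark in the crop at (205,168), full image (285,248), against the predicted (286,250). The tool is on axis within about 1 mm, so I'll descend and grip.

arm_command([
  {"delta_pos": [0, 0, -20], "dr": [0, 0, 0]},
  {"delta_pos": [0, 0, -19], "dr": [0, 0, 0]},
  {"delta_pos": [0, 0, 0], "dr": [0, 0, 0]},
], grip=1)

```text
time_s: 2.65
position: [0.5573, -0.0171, 0.1261]
tool_rot: [[0.923, -0.385, -0.001], [-0.385, -0.923, 0.0], [-0.001, 0.0, -1.0]]
ft_force: [0.4, 0.9, -0.0]
grip_width: 0.0853
```

arm_command([
  {"delta_pos": [0, 0, 0], "dr": [0, 0, 0]},
  {"delta_pos": [0, 0, 0], "dr": [0, 0, 0]},
  {"delta_pos": [0, 0, 0], "dr": [0, 0, 0]},
  {"delta_pos": [0, 0, 0], "dr": [0, 0, 0]},
  {"delta_pos": [0, 0, 0], "dr": [0, 0, 0]},
  {"delta_pos": [0, 0, 0], "dr": [0, 0, 0]},
], grip=0.3, squeeze=50)

```text
time_s: 3.25
position: [0.558, -0.017, 0.1279]
tool_rot: [[0.923, -0.385, 0.002], [-0.385, -0.923, -0.001], [0.002, -0.0, -1.0]]
ft_force: [-1.9, -0.1, 7.8]
grip_width: 0.0446
```

arm_command([
  {"delta_pos": [0, 0, 2], "dr": [0, 0, 0]},
  {"delta_pos": [0, 0, 0], "dr": [0, 0, 6]},
  {"delta_pos": [0, 0, 0], "dr": [0, 0, 8]},
  {"delta_pos": [0, 0, 0], "dr": [0, 0, 8]},
  {"delta_pos": [0, 0, 0], "dr": [0, 0, 8]},
  {"delta_pos": [0, 0, 0], "dr": [0, 0, 8]},
  {"delta_pos": [0, 0, 0], "dr": [0, 0, 8]},
  {"delta_pos": [0, 0, 0], "dr": [0, 0, 0]},
  {"delta_pos": [0, 0, 0], "dr": [0, 0, 0]},
])

```text
time_s: 4.15
position: [0.5577, -0.0169, 0.1284]
tool_rot: [[0.919, 0.393, 0.0], [0.393, -0.919, -0.0], [0.0, 0.0, -1.0]]
ft_force: [0.5, -0.1, -3.3]
grip_width: 0.0444
```

arm_command([
  {"delta_pos": [0, 0, 0], "dr": [0, 0, 0]},
  {"delta_pos": [0, 0, 0], "dr": [0, 0, 0]},
  {"delta_pos": [0, 0, 0], "dr": [0, 0, 0]},
  {"delta_pos": [0, 0, 0], "dr": [0, 0, 0]},
  {"delta_pos": [0, 0, 0], "dr": [0, 0, 0]},
], grip=1)

```text
time_s: 4.65
position: [0.5577, -0.0169, 0.1284]
tool_rot: [[0.918, 0.396, 0.0], [0.396, -0.918, -0.0], [0.0, 0.0, -1.0]]
ft_force: [1.2, -0.3, -0.7]
grip_width: 0.0851
```

arm_command([
  {"delta_pos": [0, 0, 0], "dr": [0, 0, -6]},
  {"delta_pos": [0, 0, 0], "dr": [0, 0, -8]},
  {"delta_pos": [0, 0, 0], "dr": [0, 0, -8]},
  {"delta_pos": [0, 0, 0], "dr": [0, 0, -8]},
  {"delta_pos": [0, 0, 0], "dr": [0, 0, -8]},
  {"delta_pos": [0, 0, 0], "dr": [0, 0, -8]},
  {"delta_pos": [0, 0, 0], "dr": [0, 0, 0]},
])

```text
time_s: 5.35
position: [0.5576, -0.017, 0.1283]
tool_rot: [[0.922, -0.386, 0.0], [-0.386, -0.922, -0.0], [0.0, -0.0, -1.0]]
ft_force: [-0.6, -0.2, -0.1]
grip_width: 0.0855
```

```bash
cat >> h.py <<'E'
def mark(im,c):
    cz=proj(c,(.558,-.017,.128)); u,v=cz.round().astype(int)
    g=cv2.cvtColor(im,cv2.COLOR_BGR2GRAY)[v-32:v+28,u-34:u+34]
    m=((g>60)).astype(np.uint8); n,l,st,ce=cv2.connectedComponentsWithStats(m)
    for i in range(1,n):
        if 60<st[i,4]<900 and abs(ce[i][0]-34)<15 and abs(ce[i][1]-32)<15:
            (x,y),(w,h),a=cv2.minAreaRect(np.argwhere(l==i)[:,::-1].astype(np.float32))
            b=cv2.boxPoints(((x,y),(w,h),a)); e=b[1]-b[0] if np.linalg.norm(b[1]-b[0])>np.linalg.norm(b[2]-b[1]) else b[2]-b[1]
            p=np.array([x,y])+[u-34,v-32]; A,B=onz(c,*(p+e/2),.128),onz(c,*(p-e/2),.128)
            print('mark',st[i],((A+B)/2).round(4),np.degrees(np.arctan2(*(A-B)[1::-1]))%180)
E
python3 - <<'E'
from h import *
c=env.get_calibration('wrist'); im=shot('wrist','w3.png');s=env.observe();print(s['position'],proj(c,(.558,-.017,.128)));mark(im,c)
E
```

```text
[ 0.55766461 -0.01691957  0.12836919] [287.13083929 287.36463857]
mark [  0  10  68  45 706] [ 0.5572 -0.0165  0.128 ] 9.637589316470782
```

The mark turned from -36.8° to +9.6°, so the grip does not slip. Two more turns.

arm_command([
  {"delta_pos": [0, 0, 0], "dr": [0, 0, 0]},
  {"delta_pos": [0, 0, 0], "dr": [0, 0, 0]},
  {"delta_pos": [0, 0, 0], "dr": [0, 0, 0]},
  {"delta_pos": [0, 0, 0], "dr": [0, 0, 0]},
  {"delta_pos": [0, 0, 0], "dr": [0, 0, 0]},
  {"delta_pos": [0, 0, 0], "dr": [0, 0, 6]},
  {"delta_pos": [0, 0, 0], "dr": [0, 0, 8]},
  {"delta_pos": [0, 0, 0], "dr": [0, 0, 8]},
  {"delta_pos": [0, 0, 0], "dr": [0, 0, 8]},
  {"delta_pos": [0, 0, 0], "dr": [0, 0, 8]},
  {"delta_pos": [0, 0, 0], "dr": [0, 0, 8]},
  {"delta_pos": [0, 0, 0], "dr": [0, 0, 0]},
  {"delta_pos": [0, 0, 0], "dr": [0, 0, 0]},
], grip=0.3)

```text
time_s: 6.7
position: [0.558, -0.017, 0.1287]
tool_rot: [[0.919, 0.393, 0.001], [0.393, -0.919, -0.0], [0.001, 0.001, -1.0]]
ft_force: [0.3, -0.6, 5.1]
grip_width: 0.0446
```

arm_command([
  {"delta_pos": [0, 0, 0], "dr": [0, 0, 0]},
  {"delta_pos": [0, 0, 0], "dr": [0, 0, 0]},
  {"delta_pos": [0, 0, 0], "dr": [0, 0, 0]},
  {"delta_pos": [0, 0, 0], "dr": [0, 0, 0]},
  {"delta_pos": [0, 0, 0], "dr": [0, 0, 0]},
  {"delta_pos": [0, 0, 0], "dr": [0, 0, -6]},
  {"delta_pos": [0, 0, 0], "dr": [0, 0, -8]},
  {"delta_pos": [0, 0, 0], "dr": [0, 0, -8]},
  {"delta_pos": [0, 0, 0], "dr": [0, 0, -8]},
  {"delta_pos": [0, 0, 0], "dr": [0, 0, -8]},
  {"delta_pos": [0, 0, 0], "dr": [0, 0, -8]},
  {"delta_pos": [0, 0, 0], "dr": [0, 0, 0]},
], grip=1)

```text
time_s: 7.9
position: [0.5576, -0.0169, 0.1283]
tool_rot: [[0.922, -0.386, -0.0], [-0.386, -0.922, 0.0], [-0.0, -0.0, -1.0]]
ft_force: [0.2, 1.1, -0.2]
grip_width: 0.0856
```

```bash
python3 - <<'E'
from h import *
c=env.get_calibration('wrist'); im=shot('wrist','w4.png');s=env.observe();print(s['position']);mark(im,c)
E
```

```text
[ 0.55761256 -0.01695121  0.12826923]
mark [ 22   0  25  60 601] [ 0.5581 -0.016   0.128 ] 55.26570689023728
```

arm_command([
  {"delta_pos": [0, 0, 0], "dr": [0, 0, 0]},
  {"delta_pos": [0, 0, 0], "dr": [0, 0, 0]},
  {"delta_pos": [0, 0, 0], "dr": [0, 0, 0]},
  {"delta_pos": [0, 0, 0], "dr": [0, 0, 0]},
  {"delta_pos": [0, 0, 0], "dr": [0, 0, 0]},
  {"delta_pos": [0, 0, 0], "dr": [0, 0, 7]},
  {"delta_pos": [0, 0, 0], "dr": [0, 0, 8]},
  {"delta_pos": [0, 0, 0], "dr": [0, 0, 8]},
  {"delta_pos": [0, 0, 0], "dr": [0, 0, 8]},
  {"delta_pos": [0, 0, 0], "dr": [0, 0, 8]},
  {"delta_pos": [0, 0, 0], "dr": [0, 0, 8]},
  {"delta_pos": [0, 0, 0], "dr": [0, 0, 0]},
  {"delta_pos": [0, 0, 0], "dr": [0, 0, 0]},
], grip=0.3)

```text
time_s: 9.25
position: [0.5579, -0.017, 0.1287]
tool_rot: [[0.912, 0.409, 0.001], [0.409, -0.912, -0.0], [0.001, 0.001, -1.0]]
ft_force: [0.5, 0.4, 5.4]
grip_width: 0.0446
```

arm_command([
  {"delta_pos": [0, 0, 2], "dr": [0, 0, 0]},
  {"delta_pos": [0, 0, 2], "dr": [0, 0, 0]},
  {"delta_pos": [0, 0, 2], "dr": [0, 0, 0]},
  {"delta_pos": [0, 0, 0], "dr": [0, 0, 0]},
], squeeze=60)

```text
time_s: 9.65
position: [0.5577, -0.017, 0.1344]
tool_rot: [[0.911, 0.412, -0.0], [0.412, -0.911, -0.0], [-0.0, 0.0, -1.0]]
ft_force: [-0.2, -0.2, -1.0]
grip_width: 0.0441
```

The lid lifted freely.

arm_command([
  {"delta_pos": [0, 0, 15], "dr": [0, 0, 0]},
  {"delta_pos": [0, 0, 20], "dr": [0, 0, 0]},
  {"delta_pos": [0, 0, 20], "dr": [0, 0, 0]},
  {"delta_pos": [-1, -17, 0], "dr": [0, 0, 0]},
  {"delta_pos": [-2, -35, 0], "dr": [0, 0, 0]},
  {"delta_pos": [-3, -35, 0], "dr": [0, 0, 0]},
  {"delta_pos": [-2, -35, 0], "dr": [0, 0, 0]},
  {"delta_pos": [-2, -25, 0], "dr": [0, 0, 0]},
  {"delta_pos": [0, -10, 0], "dr": [0, 0, 0]},
  {"delta_pos": [0, 0, 0], "dr": [0, 0, 0]},
  {"delta_pos": [0, 0, 0], "dr": [0, 0, 0]},
])

```text
time_s: 10.75
position: [0.5476, -0.173, 0.1892]
tool_rot: [[0.911, 0.413, -0.0], [0.413, -0.911, 0.001], [-0.0, -0.001, -1.0]]
ft_force: [0.5, 0.1, -2.0]
grip_width: 0.0442
```

```bash
python3 - <<'E'
from h import *
s=env.observe();print(s['position'],s['grip_width']);c=env.get_calibration('wrist')
im=shot('wrist','w5.png'); 
p=s['position']
cor=[proj(c,(p[0]+a*.065,p[1]+b*.065,.006)).round().astype(int) for a,b in((1,1),(1,-1),(-1,-1),(-1,1))]
print(cor)
cv2.polylines(im,[np.array(cor)],True,(0,255,0),1);cv2.imwrite('pics/w5b.png',im)
E
```

```text
[ 0.54764449 -0.17303987  0.18918605] 0.044165082289098684
[array([378, 156]), array([318, 268]), array([202, 220]), array([252,  96])]
```

View pics/w5b.png

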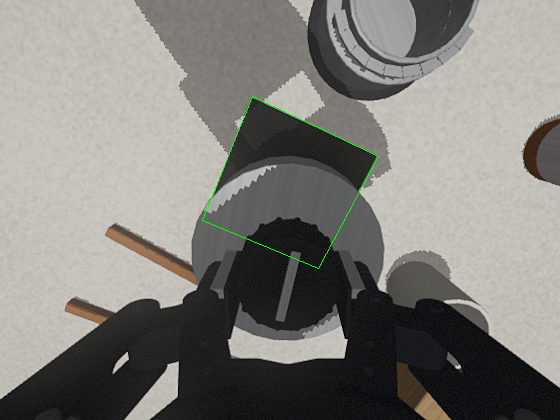

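The lid is in the fingers, and the mat outline drawn at the current TCP matches the visible mat edges at (252,96), (378,156). Lower and release.

arm_command([
  {"delta_pos": [0, 0, -25], "dr": [0, 0, 0]},
  {"delta_pos": [0, -1, -40], "dr": [0, 0, 0]},
  {"delta_pos": [0, 0, -40], "dr": [0, 0, 0]},
  {"delta_pos": [0, 0, -12], "dr": [0, 0, 0]},
  {"delta_pos": [0, 0, -5], "dr": [0, 0, 0]},
  {"delta_pos": [0, 0, -3], "dr": [0, 0, 0]},
  {"delta_pos": [0, 0, -3], "dr": [0, 0, 0]},
  {"delta_pos": [0, 0, 0], "dr": [0, 0, 0]},
  {"delta_pos": [0, 0, 0], "dr": [0, 0, 0]},
])

```text
time_s: 11.7
position: [0.548, -0.1751, 0.0622]
tool_rot: [[0.911, 0.413, 0.001], [0.413, -0.911, -0.001], [0.001, 0.001, -1.0]]
ft_force: [-0.1, -1.7, -1.5]
grip_width: 0.0441
```

arm_command([
  {"delta_pos": [0, 0, 0], "dr": [0, 0, 0]},
  {"delta_pos": [0, 0, 0], "dr": [0, 0, 0]},
  {"delta_pos": [0, 0, 0], "dr": [0, 0, 0]},
  {"delta_pos": [0, 0, 0], "dr": [0, 0, 0]},
  {"delta_pos": [0, 0, 0], "dr": [0, 0, 0]},
  {"delta_pos": [0, 0, 20], "dr": [0, 0, 0]},
  {"delta_pos": [0, 0, 40], "dr": [0, 0, 0]},
  {"delta_pos": [0, 0, 50], "dr": [0, 0, 0]},
  {"delta_pos": [0, 0, 50], "dr": [0, 0, 0]},
  {"delta_pos": [0, 0, 30], "dr": [0, 0, 0]},
  {"delta_pos": [0, 0, 0], "dr": [0, 0, 0]},
], grip=1)

```text
time_s: 12.8
position: [0.5487, -0.1755, 0.2561]
tool_rot: [[0.911, 0.413, 0.008], [0.413, -0.911, -0.004], [0.005, 0.007, -1.0]]
ft_force: [0.5, 0.3, -0.1]
grip_width: 0.0857
```

```bash
python3 - <<'E'
from h import *
s=env.observe();print(s['position'],s['q'].round(1),s['ft_force'])
w=shot('wrist','w6.png');im=shot('top','t6.png');c=env.get_calibration('top');spats(im,c,.01)
cv2.imwrite('pics/v6.png',np.vstack([w[:,:],cv2.resize(im[170:300,140:420],(560,180))])) if 0 else cv2.imwrite('pics/t6b.png',im[90:360,130:460])
E
```

```text
[ 0.54871858 -0.17546003  0.25608247] [-29.5  24.1  70.1  -0.   85.2 -53.9] [ 0.48891649  0.33313913 -0.10750108]
[379. 130.] mid [ 0.8086 -0.3897] ang -89.1 L 0.208 W 0.116
[272. 143.] mid [ 0.7707 -0.0336] ang -84.0 L 0.055 W 0.050
[211. 224.] mid [0.5102 0.1715] ang 0.8 L 0.132 W 0.008
[185. 228.] mid [0.4935 0.2565] ang 11.2 L 0.132 W 0.009
[353. 234.] mid [ 0.4648 -0.2956] ang -8.2 L 0.133 W 0.009
[382. 239.] mid [ 0.4473 -0.3902] ang -0.3 L 0.131 W 0.010
```

View pics/w6.png

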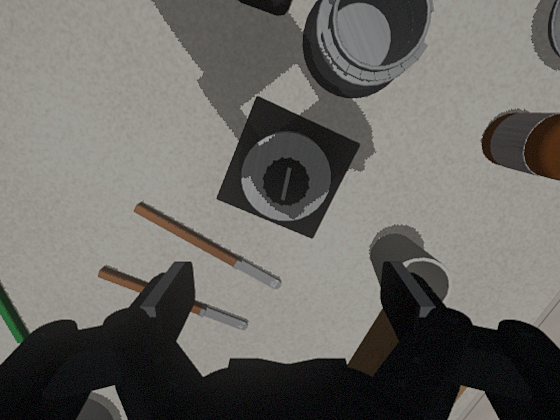

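Lid sits right way up, centred on the mat at px (287,182), and the jar is open at (365,40). Before planning the upending I'll test which way the wrist can tilt.

arm_command([
  {"delta_pos": [0, 0, 40], "dr": [0, 0, -8]},
  {"delta_pos": [0, 0, 40], "dr": [0, 0, -8]},
  {"delta_pos": [0, 0, 20], "dr": [0, 0, -8]},
  {"delta_pos": [0, 0, 0], "dr": [8, 0, 0]},
  {"delta_pos": [0, 0, 0], "dr": [8, 0, 0]},
  {"delta_pos": [0, 0, 0], "dr": [8, 0, 0]},
  {"delta_pos": [0, 0, 0], "dr": [8, 0, 0]},
  {"delta_pos": [0, 0, 0], "dr": [0, 0, 0]},
])

```text
time_s: 13.7
position: [0.5475, -0.177, 0.3474]
tool_rot: [[1.0, 0.0, -0.003], [0.002, -0.845, 0.535], [-0.003, -0.535, -0.845]]
ft_force: [-0.6, -0.4, -0.3]
grip_width: 0.0854
```

```bash
python3 - <<'E'
from h import *
s=env.observe();print(s['position'],s['q'].round(1),s['tool_rot'].round(3));print([a for a in dir(env) if a[0]!='_'])
E
```

```text
[ 0.54745821 -0.17704368  0.34743131] [-39.7  28.2  54.3  27.3 116.8 -31.5] [[ 1.     0.    -0.003]
 [ 0.002 -0.845  0.535]
 [-0.003 -0.535 -0.845]]
['MotionError', 'close_job', 'get_calibration', 'get_image', 'nose_length', 'observe']
```

arm_command([
  {"delta_pos": [1, 20, -5], "dr": [8, 0, 0]},
  {"delta_pos": [1, 20, -5], "dr": [8, 0, 0]},
  {"delta_pos": [1, 20, -5], "dr": [8, 0, 0]},
  {"delta_pos": [1, 20, -5], "dr": [8, 0, 0]},
  {"delta_pos": [1, 20, -5], "dr": [8, 0, 0]},
  {"delta_pos": [1, 20, -5], "dr": [8, 0, 0]},
  {"delta_pos": [1, 20, -5], "dr": [8, 0, 0]},
  {"delta_pos": [1, 20, -5], "dr": [2, 0, 0]},
  {"delta_pos": [0, 0, -30], "dr": [0, 0, 0]},
  {"delta_pos": [0, 0, -30], "dr": [0, 0, 0]},
  {"delta_pos": [0, 0, -30], "dr": [0, 0, 0]},
  {"delta_pos": [0, 0, -20], "dr": [0, 0, 0]},
  {"delta_pos": [0, 0, 0], "dr": [0, 0, 0]},
])

```text
time_s: 15.0
position: [0.5551, -0.0136, 0.1988]
tool_rot: [[1.0, 0.001, -0.002], [0.002, -0.001, 1.0], [0.001, -1.0, -0.001]]
ft_force: [0.0, -0.3, 0.7]
grip_width: 0.0853
```

```bash
python3 - <<'E'
from h import *
s=env.observe();print(s['position'],s['q'].round(1),s['tool_rot'].round(3))
w=shot('wrist','w7.png');sd=shot('side','s7.png')
cv2.imwrite('pics/v7.png',cv2.resize(np.hstack([w,sd]),(800,300)))
E
```

```text
[ 0.55514455 -0.01362247  0.19877957] [-35.3  46.5  82.5  65.9 116.7 -44.9] [[ 1.     0.001 -0.002]
 [ 0.002 -0.001  1.   ]
 [ 0.001 -1.    -0.001]]
```

View pics/v7.png

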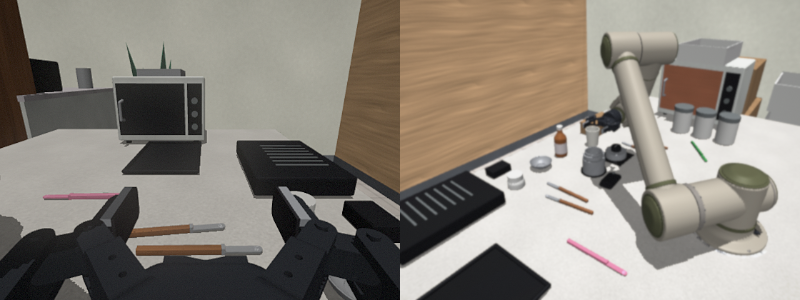

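The sideways horizontal posture at the jar is reachable. I'll grasp the handles near the blade with jaws across, tilt up with the tool pointing +y, and insert. First the spatula at (0.465,-0.296).

arm_command([
  {"delta_pos": [-4, -26, 20], "dr": [-8, 0, 0]},
  {"delta_pos": [-4, -26, 20], "dr": [-8, 0, 0]},
  {"delta_pos": [-4, -26, 20], "dr": [-8, 0, 0]},
  {"delta_pos": [-4, -26, 20], "dr": [-8, 0, 0]},
  {"delta_pos": [-4, -26, 20], "dr": [-8, 0, 0]},
  {"delta_pos": [-4, -26, 0], "dr": [-8, 0, 0]},
  {"delta_pos": [-4, -26, 0], "dr": [-8, 0, 0]},
  {"delta_pos": [-4, -26, 0], "dr": [-8, 0, 0]},
  {"delta_pos": [-4, -26, 0], "dr": [-8, 0, 0]},
  {"delta_pos": [-4, -26, 0], "dr": [-8, 0, 0]},
  {"delta_pos": [-2, -26, 0], "dr": [-8, 0, 0]},
  {"delta_pos": [0, 0, 0], "dr": [-2, 0, 0]},
], grip=0.7)

```text
time_s: 16.3
position: [0.5134, -0.3013, 0.3035]
tool_rot: [[1.0, 0.006, 0.003], [0.006, -1.0, -0.006], [0.003, 0.006, -1.0]]
ft_force: [0.5, 0.2, -0.4]
grip_width: 0.0599
```

arm_command([
  {"delta_pos": [0, 0, -12], "dr": [0, 0, -8.2]},
  {"delta_pos": [0, 0, -12], "dr": [0, 0, -8.2]},
  {"delta_pos": [0, 0, -12], "dr": [0, 0, -8.2]},
  {"delta_pos": [0, 0, -12], "dr": [0, 0, -8.2]},
  {"delta_pos": [0, 0, -12], "dr": [0, 0, -8.2]},
  {"delta_pos": [0, 0, -12], "dr": [0, 0, -8.2]},
  {"delta_pos": [0, 0, -12], "dr": [0, 0, -8.2]},
  {"delta_pos": [0, 0, -12], "dr": [0, 0, -8.2]},
  {"delta_pos": [0, 0, -12], "dr": [0, 0, -8.2]},
  {"delta_pos": [0, 0, -12], "dr": [0, 0, -8.2]},
  {"delta_pos": [0, 0, -12], "dr": [0, 0, -8.2]},
  {"delta_pos": [0, 0, -12], "dr": [0, 0, -8]},
  {"delta_pos": [0, 0, 0], "dr": [0, 0, 0]},
  {"delta_pos": [0, 0, 0], "dr": [0, 0, 0]},
])

```text
time_s: 17.7
position: [0.5139, -0.3003, 0.1581]
tool_rot: [[-0.133, -0.991, 0.001], [-0.991, 0.133, 0.001], [-0.001, -0.001, -1.0]]
ft_force: [0.1, 0.5, -0.2]
grip_width: 0.0596
```

```bash
cat >> h.py <<'E'
def wspat():
    s=env.observe(); p,R=s['position'],s['tool_rot']; print('tcp',p.round(4),'q',s['q'].round(0),'yaw',np.degrees(np.arctan2(R[1,0],R[0,0])).round(1),'tilt z',R[:,2].round(3))
    c=env.get_calibration('wrist'); im=env.get_image('wrist'); cv2.imwrite('pics/wl.png',im)
    return spats(im,c,0.012)
E
python3 -c "
from h import *
wspat()
spats(env.get_image('top'),env.get_calibration('top'),.01)"
```

```text
tcp [ 0.5139 -0.3003  0.1581] q [-42.  31.  75.   0.  74.  56.] yaw -97.6 tilt z [ 0.001  0.001 -1.   ]
[289. 210.] mid [ 0.4976 -0.3004] ang -8.5 L 0.076 W 0.010
[393. 231.] mid [ 0.4645 -0.3909] ang 0.2 L 0.109 W 0.012
[288. 283.] mid [ 0.4362 -0.2921] ang -9.4 L 0.071 W 0.011
[380. 130.] mid [ 0.808  -0.3895] ang -89.2 L 0.207 W 0.115
[272. 143.] mid [ 0.7706 -0.0335] ang -86.9 L 0.054 W 0.050
[211. 224.] mid [0.5102 0.1715] ang 0.8 L 0.132 W 0.008
[197. 240.] mid [0.4546 0.2185] ang 7.4 L 0.133 W 0.009
```

The wrist view confirms the handle within 2 mm. The top view also shows the left spatula was knocked to (0.455,0.219). Descend and grip.

arm_command([
  {"delta_pos": [0, -2, -40], "dr": [0, 0, -0.6]},
  {"delta_pos": [0, 0, -40], "dr": [0, 0, 0]},
  {"delta_pos": [0, 0, -30], "dr": [0, 0, 0]},
  {"delta_pos": [0, 0, -14], "dr": [0, 0, 0]},
  {"delta_pos": [0, 0, -8], "dr": [0, 0, 0]},
  {"delta_pos": [0, 0, 0], "dr": [0, 0, 0]},
  {"delta_pos": [0, 0, 0], "dr": [0, 0, 0]},
])

```text
time_s: 18.5
position: [0.5141, -0.3033, 0.0264]
tool_rot: [[-0.146, -0.989, 0.001], [-0.989, 0.146, -0.001], [0.001, -0.002, -1.0]]
ft_force: [-0.2, -0.7, 0.7]
grip_width: 0.0597
```

arm_command([
  {"delta_pos": [0, 0, 0], "dr": [0, 0, 0]},
  {"delta_pos": [0, 0, 0], "dr": [0, 0, 0]},
  {"delta_pos": [0, 0, 0], "dr": [0, 0, 0]},
  {"delta_pos": [0, 0, 0], "dr": [0, 0, 0]},
  {"delta_pos": [0, 0, 0], "dr": [0, 0, 0]},
  {"delta_pos": [0, 0, 0], "dr": [0, 0, 0]},
], grip=0, squeeze=60)

```text
time_s: 19.1
position: [0.5138, -0.3031, 0.026]
tool_rot: [[-0.147, -0.989, 0.001], [-0.989, 0.147, -0.001], [0.0, -0.001, -1.0]]
ft_force: [-0.8, 1.1, 5.7]
grip_width: 0.0099
```

arm_command([
  {"delta_pos": [0, 0, 10], "dr": [0, 0, 0]},
  {"delta_pos": [0, 0, 30], "dr": [0, 0, 0]},
  {"delta_pos": [0, 0, 40], "dr": [0, 0, 0]},
  {"delta_pos": [0, 0, 40], "dr": [0, 0, 0]},
  {"delta_pos": [0, 0, 40], "dr": [0, 0, 0]},
  {"delta_pos": [0, 0, 40], "dr": [0, 0, 0]},
  {"delta_pos": [0, 0, 40], "dr": [0, 0, 0]},
  {"delta_pos": [0, 0, 20], "dr": [0, 0, 0]},
])

```text
time_s: 19.9
position: [0.5138, -0.303, 0.2897]
tool_rot: [[-0.146, -0.989, 0.004], [-0.989, 0.146, -0.004], [0.003, -0.005, -1.0]]
ft_force: [-0.6, 0.3, -1.3]
grip_width: 0.0101
```

arm_command([
  {"delta_pos": [0, 0, 0], "dr": [0, 0, 8.2]},
  {"delta_pos": [0, 0, 0], "dr": [0, 0, 8.2]},
  {"delta_pos": [0, 0, 0], "dr": [0, 0, 8.2]},
  {"delta_pos": [0, 0, 0], "dr": [0, 0, 8.2]},
  {"delta_pos": [0, 0, 0], "dr": [0, 0, 8.2]},
  {"delta_pos": [0, 0, 0], "dr": [0, 0, 8.2]},
  {"delta_pos": [0, 0, 0], "dr": [0, 0, 8.2]},
  {"delta_pos": [0, 0, 0], "dr": [0, 0, 8.2]},
  {"delta_pos": [0, 0, 0], "dr": [0, 0, 8.2]},
  {"delta_pos": [0, 0, 0], "dr": [0, 0, 8.2]},
  {"delta_pos": [0, 0, 0], "dr": [0, 0, 8.2]},
  {"delta_pos": [0, 0, 0], "dr": [0, 0, 8.2]},
])

```text
time_s: 21.1
position: [0.5134, -0.3027, 0.2857]
tool_rot: [[1.0, 0.005, -0.0], [0.005, -1.0, 0.0], [-0.0, -0.0, -1.0]]
ft_force: [-0.7, 0.4, -0.4]
grip_width: 0.0099
```

arm_command([
  {"delta_pos": [2, 20, 0], "dr": [8, 0, 0]},
  {"delta_pos": [2, 26, 0], "dr": [8, 0, 0]},
  {"delta_pos": [2, 26, 0], "dr": [8, 0, 0]},
  {"delta_pos": [2, 26, 0], "dr": [8, 0, 0]},
  {"delta_pos": [2, 26, 0], "dr": [8, 0, 0]},
  {"delta_pos": [2, 26, 0], "dr": [8, 0, 0]},
  {"delta_pos": [2, 26, 0], "dr": [8, 0, 0]},
  {"delta_pos": [2, 26, 0], "dr": [8, 0, 0]},
  {"delta_pos": [2, 26, 0], "dr": [8, 0, 0]},
  {"delta_pos": [2, 26, 0], "dr": [8, 0, 0]},
  {"delta_pos": [2, 20, 0], "dr": [4, 0, 0]},
  {"delta_pos": [4, 11, -20], "dr": [0, 0, 0]},
  {"delta_pos": [0, 0, -25], "dr": [0, 0, 0]},
  {"delta_pos": [0, 0, 0], "dr": [0, 0, 0]},
  {"delta_pos": [0, 0, 0], "dr": [0, 0, 0]},
])

```text
time_s: 22.6
position: [0.5398, -0.0182, 0.2411]
tool_rot: [[1.0, -0.0, -0.0], [0.0, -0.104, 0.995], [-0.0, -0.995, -0.104]]
ft_force: [0.3, 0.2, -0.4]
grip_width: 0.0099
```

```bash
cat >> h.py <<'E'
def chk(name,L=.1175):
    s=env.observe();p,R=s['position'],s['tool_rot'];print(p.round(4),s['q'].round(0),R[:,2].round(3),R[:,1].round(3),s['ft_force'].round(1),s['grip_width'])
    G=p+R@[0,0,.019]; f=G+R[:,1]*L; t=G-R[:,1]*(.2-L); print('G',G.round(4),'foot rel jar',((f-[.5577,-.017,0])*1000).round(1))
    c=env.get_calibration('side');im=shot('side',name)
    for a,b in((f,t),):
        cv2.line(im,*[tuple(proj(c,x).round().astype(int).tolist()) for x in(a,b)],(0,255,0),1)
    th=np.linspace(0,6.29,40)
    cv2.polylines(im,[np.array([proj(c,(.5577+.035*np.cos(x),-.017+.035*np.sin(x),.098)) for x in th]).round().astype(np.int32)],False,(255,0,255),1)
    u,v=proj(c,(.5577,-.017,.13)).astype(int)
    cv2.imwrite('pics/'+name,cv2.resize(im[v-75:v+75,u-100:u+100],None,fx=4,fy=4,interpolation=cv2.INTER_CUBIC))
E
python3 -c "
from h import *
chk('s8.png')"
```

```text
[ 0.5398 -0.0182  0.2411] [-36.  40.  83.  63. 116. -41.] [-0.     0.995 -0.104] [-0.    -0.104 -0.995] [ 0.3  0.2 -0.4] 0.009935134832591517
G [0.5398 0.0007 0.2391] foot rel jar [-17.9   5.5 122.2]
```

View pics/s8.png

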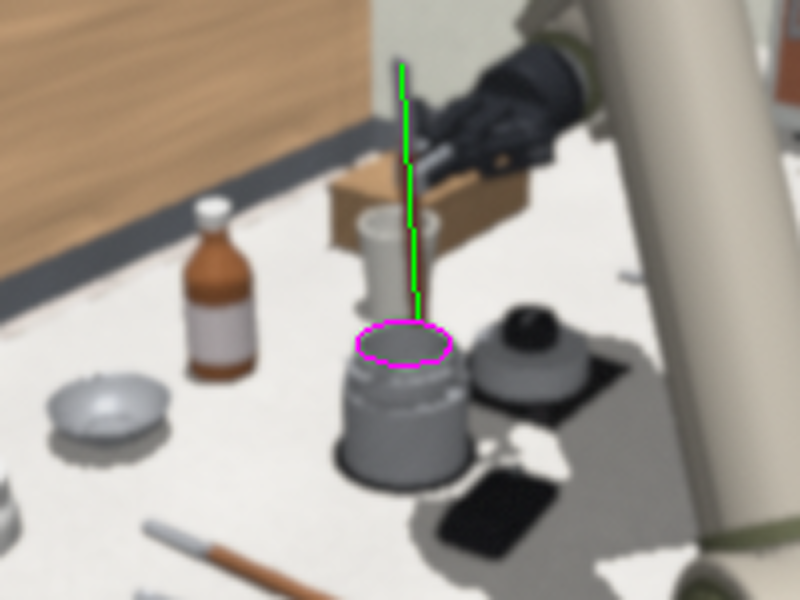

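The drawn spatula axis and bore ring match the side picture: spatula at (410,190), mouth at (404,343). Lower into the jar.

arm_command([
  {"delta_pos": [0, 0, -15], "dr": [0, 0, 0]},
  {"delta_pos": [0, 0, -25], "dr": [0, 0, 0]},
  {"delta_pos": [0, 0, -25], "dr": [0, 0, 0]},
  {"delta_pos": [0, 0, -20], "dr": [0, 0, 0]},
  {"delta_pos": [0, 0, -15], "dr": [0, 0, 0]},
  {"delta_pos": [0, 0, -8], "dr": [0, 0, 0]},
  {"delta_pos": [0, 0, 0], "dr": [0, 0, 0]},
  {"delta_pos": [0, 0, 0], "dr": [0, 0, 0]},
])

```text
time_s: 23.45
position: [0.5399, -0.0181, 0.1331]
tool_rot: [[1.0, 0.001, 0.0], [-0.0, -0.105, 0.994], [0.001, -0.994, -0.105]]
ft_force: [0.6, -0.6, -1.4]
grip_width: 0.01
```

arm_command([
  {"delta_pos": [0, 0, -3], "dr": [0, 0, 0]},
  {"delta_pos": [0, 0, 0], "dr": [0, 0, 0]},
])

```text
time_s: 23.65
position: [0.5397, -0.018, 0.1296]
tool_rot: [[1.0, -0.0, 0.0], [-0.0, -0.105, 0.994], [-0.0, -0.994, -0.105]]
ft_force: [0.0, -0.9, -1.2]
grip_width: 0.01
```

arm_command([
  {"delta_pos": [0, 0, 0], "dr": [0, 0, 0]},
  {"delta_pos": [0, 0, 0], "dr": [0, 0, 0]},
  {"delta_pos": [0, 0, 0], "dr": [0, 0, 0]},
  {"delta_pos": [0, 0, 0], "dr": [0, 0, 0]},
  {"delta_pos": [0, -15, 2], "dr": [0, 0, 0]},
  {"delta_pos": [0, -25, 3], "dr": [0, 0, 0]},
  {"delta_pos": [0, -30, 10], "dr": [0, 0, 0]},
  {"delta_pos": [0, 0, 40], "dr": [0, 0, 0]},
  {"delta_pos": [0, 0, 0], "dr": [0, 0, 0]},
], grip=0.35)

```text
time_s: 24.55
position: [0.5401, -0.0901, 0.1876]
tool_rot: [[1.0, 0.005, 0.002], [-0.001, -0.108, 0.994], [0.005, -0.994, -0.108]]
ft_force: [-0.2, -0.1, -0.5]
grip_width: 0.0298
```

```bash
python3 -c "
from h import *
chk('s9.png')
spats(env.get_image('top'),env.get_calibration('top'),.01)"
```

```text
[ 0.5401 -0.0901  0.1876] [-42.  47.  78.  58. 119. -46.] [ 0.002  0.994 -0.108] [ 0.005 -0.108 -0.994] [-0.2 -0.1 -0.5] 0.029845267445992762
G [ 0.5401 -0.0712  0.1855] foot rel jar [-17.  -67.   68.7]
[379. 130.] mid [ 0.8091 -0.3898] ang -88.6 L 0.208 W 0.117
[272. 143.] mid [ 0.7709 -0.0334] ang -87.6 L 0.054 W 0.052
[211. 224.] mid [0.5102 0.1715] ang 0.8 L 0.132 W 0.008
[197. 240.] mid [0.4546 0.2185] ang 7.4 L 0.133 W 0.009
[382. 246.] mid [ 0.4276 -0.3901] ang -0.1 L 0.091 W 0.010
```

View pics/s9.png

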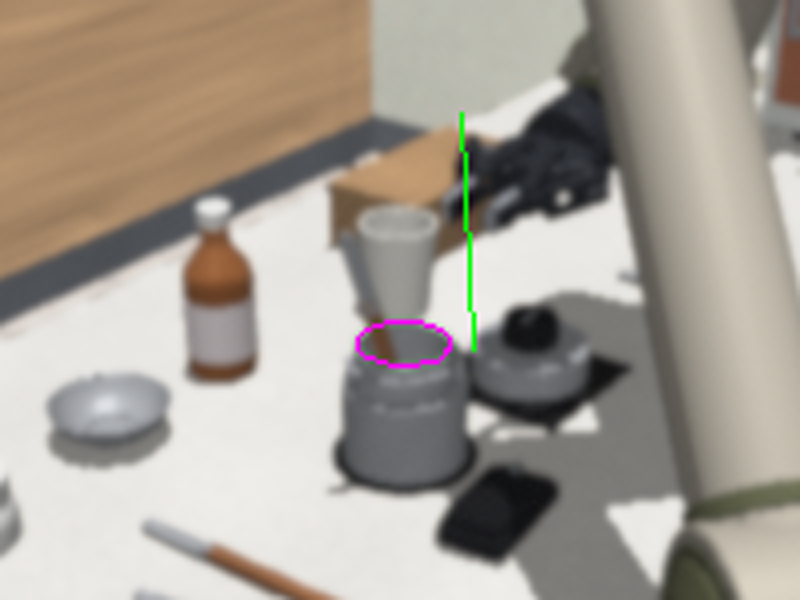

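Spatula 1 stands in the jar, blade up at (350,260), leaning to the far-left (+x,+y) rim. I'll untilt towards the next one and look at the jar with the wrist camera on the way.

arm_command([
  {"delta_pos": [-2, -20, 20], "dr": [-8, 0, 0]},
  {"delta_pos": [-2, -20, 20], "dr": [-8, 0, 0]},
  {"delta_pos": [-2, -20, 20], "dr": [-8, 0, 0]},
  {"delta_pos": [-2, -20, 20], "dr": [-8, 0, 0]},
  {"delta_pos": [-2, -10, 20], "dr": [-8, 0, 0]},
  {"delta_pos": [0, 0, 0], "dr": [-8, 0, 0]},
  {"delta_pos": [0, 0, 0], "dr": [-8, 0, 0]},
  {"delta_pos": [0, 0, 0], "dr": [0, 0, 0]},
  {"delta_pos": [0, 0, 0], "dr": [0, 0, 0]},
], grip=0.7)

```text
time_s: 25.55
position: [0.5295, -0.1775, 0.2836]
tool_rot: [[1.0, -0.001, -0.002], [0.0, -0.881, 0.473], [-0.002, -0.473, -0.881]]
ft_force: [-0.0, -0.2, -0.6]
grip_width: 0.06
```

```bash
cat >> h.py <<'E'
def jar(name):
    c=env.get_calibration('wrist');im=shot('wrist',name);th=np.linspace(0,6.29,40)
    for z,col in((.098,(255,0,255)),(.008,(0,255,255))):
        cv2.polylines(im,[np.array([proj(c,(.5577+.035*np.cos(x),-.017+.035*np.sin(x),z)) for x in th]).round().astype(np.int32)],False,col,1)
    for a,col in((0,(0,0,255)),(np.pi/2,(0,255,0))):
        cv2.line(im,*[tuple(proj(c,(.5577+r*np.cos(a),-.017+r*np.sin(a),.098)).round().astype(int).tolist()) for r in(.035,.05)],col,2)
    u,v=proj(c,(.5577,-.017,.12)).astype(int);print(u,v)
    v0,u0=max(0,v-110),max(0,u-130)
    cv2.imwrite('pics/'+name,cv2.resize(im[v0:v0+190,u0:u0+260],None,fx=3,fy=3,interpolation=cv2.INTER_CUBIC));print(u0,v0)
E
python3 -c "
from h import *
s=env.observe();print(s['position'],s['q'].round(0));jar('j1.png')"
```

```text
[ 0.52951242 -0.17750232  0.2836008 ] [-40.  27.  65.  22. 106. -37.]
314 120
184 10
```

View pics/j1.png

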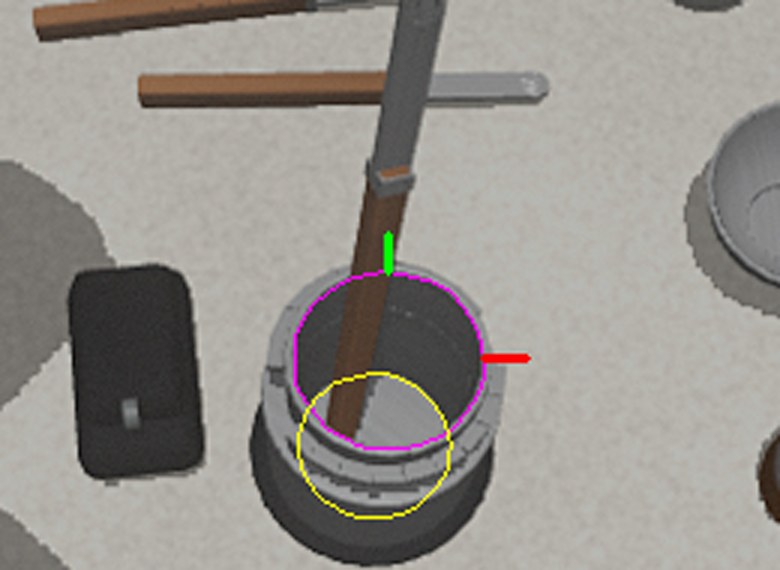

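Spatula 1: foot near (-15,0) mm, crossing the rim at (-7,+29) mm, stable. Next is the one at (0.447,-0.390), which goes to the +x side.

arm_command([
  {"delta_pos": [-2, -14, 0], "dr": [-8, 0, 0]},
  {"delta_pos": [-2, -14, 0], "dr": [-8, 0, 0]},
  {"delta_pos": [-2, -14, 0], "dr": [-8, 0, 0]},
  {"delta_pos": [-2, -14, 0], "dr": [-4, 0, 0]},
  {"delta_pos": [-2, -14, -10], "dr": [0, 0, -8]},
  {"delta_pos": [-2, -14, -10], "dr": [0, 0, -8]},
  {"delta_pos": [-2, -14, -10], "dr": [0, 0, -8]},
  {"delta_pos": [-2, -14, -10], "dr": [0, 0, -8]},
  {"delta_pos": [-2, -14, -10], "dr": [0, 0, -8]},
  {"delta_pos": [-2, -14, -10], "dr": [0, 0, -8]},
  {"delta_pos": [-2, -14, -10], "dr": [0, 0, -8]},
  {"delta_pos": [-2, -14, -10], "dr": [0, 0, -8]},
  {"delta_pos": [-2, -14, -10], "dr": [0, 0, -8]},
  {"delta_pos": [-2, -14, -10], "dr": [0, 0, -8]},
  {"delta_pos": [-4, -17, -20], "dr": [0, 0, -8]},
  {"delta_pos": [0, 0, 0], "dr": [0, 0, -2]},
  {"delta_pos": [0, 0, 0], "dr": [0, 0, 0]},
  {"delta_pos": [0, 0, 0], "dr": [0, 0, 0]},
])

```text
time_s: 27.4
position: [0.4973, -0.3912, 0.1633]
tool_rot: [[-0.0, -1.0, -0.001], [-1.0, 0.0, 0.002], [-0.002, 0.001, -1.0]]
ft_force: [-0.8, -0.0, -0.2]
grip_width: 0.0598
```

```bash
python3 -c "
from h import *
wspat()"
```

```text
tcp [ 0.4973 -0.3912  0.1633] q [-49.  34.  68.   0.  78.  41.] yaw -90.0 tilt z [-0.001  0.002 -1.   ]
[287. 247.] mid [ 0.4509 -0.3911] ang -0.5 L 0.135 W 0.011
```

Aligned to 1 mm: handle mid 0.451, grip point 46 mm towards the blade.

arm_command([
  {"delta_pos": [0, 0, -40], "dr": [0, 0, 0]},
  {"delta_pos": [0, 0, -40], "dr": [0, 0, 0]},
  {"delta_pos": [0, 0, -35], "dr": [0, 0, 0]},
  {"delta_pos": [0, 0, -14], "dr": [0, 0, 0]},
  {"delta_pos": [0, 0, -8], "dr": [0, 0, 0]},
  {"delta_pos": [0, 0, 0], "dr": [0, 0, 0]},
  {"delta_pos": [0, 0, 0], "dr": [0, 0, 0]},
])

```text
time_s: 28.15
position: [0.4983, -0.3915, 0.0289]
tool_rot: [[-0.0, -1.0, 0.002], [-1.0, 0.0, -0.002], [0.002, -0.002, -1.0]]
ft_force: [0.3, 0.0, 0.2]
grip_width: 0.0595
```

arm_command([
  {"delta_pos": [0, 0, 0], "dr": [0, 0, 0]},
  {"delta_pos": [0, 0, 0], "dr": [0, 0, 0]},
  {"delta_pos": [0, 0, 0], "dr": [0, 0, 0]},
  {"delta_pos": [0, 0, 0], "dr": [0, 0, 0]},
  {"delta_pos": [0, 0, 0], "dr": [0, 0, 0]},
  {"delta_pos": [0, 0, 0], "dr": [0, 0, 0]},
  {"delta_pos": [0, 0, 10], "dr": [0, 0, 0]},
  {"delta_pos": [0, 0, 30], "dr": [0, 0, 0]},
  {"delta_pos": [0, 0, 40], "dr": [0, 0, 0]},
  {"delta_pos": [0, 0, 40], "dr": [0, 0, 0]},
  {"delta_pos": [0, 0, 40], "dr": [0, 0, 0]},
  {"delta_pos": [0, 0, 40], "dr": [0, 0, 0]},
  {"delta_pos": [0, 0, 40], "dr": [0, 0, 0]},
  {"delta_pos": [0, 0, 40], "dr": [0, 0, 0]},
  {"delta_pos": [0, 0, 20], "dr": [0, 0, 0]},
], grip=0)

```text
time_s: 29.65
position: [0.4977, -0.3909, 0.3318]
tool_rot: [[-0.0, -1.0, 0.004], [-1.0, 0.0, -0.004], [0.004, -0.004, -1.0]]
ft_force: [-0.0, 0.2, -1.7]
grip_width: 0.0097
```

arm_command([
  {"delta_pos": [3, 12, 0], "dr": [0, 0, 8]},
  {"delta_pos": [3, 12, 0], "dr": [0, 0, 8]},
  {"delta_pos": [3, 12, 0], "dr": [0, 0, 8]},
  {"delta_pos": [3, 12, 0], "dr": [0, 0, 8]},
  {"delta_pos": [3, 12, 0], "dr": [0, 0, 8]},
  {"delta_pos": [3, 12, 0], "dr": [0, 0, 8]},
  {"delta_pos": [3, 12, 0], "dr": [0, 0, 8]},
  {"delta_pos": [3, 12, 0], "dr": [0, 0, 8]},
  {"delta_pos": [3, 12, 0], "dr": [0, 0, 8]},
  {"delta_pos": [3, 12, 0], "dr": [0, 0, 8]},
  {"delta_pos": [3, 12, 0], "dr": [0, 0, 8]},
  {"delta_pos": [0, 0, 0], "dr": [0, 0, 2]},
])

```text
time_s: 30.85
position: [0.5307, -0.2574, 0.3279]
tool_rot: [[1.0, 0.005, 0.0], [0.005, -1.0, 0.0], [0.0, -0.0, -1.0]]
ft_force: [-0.6, -0.1, -1.2]
grip_width: 0.01
```

arm_command([
  {"delta_pos": [4, 22, 0], "dr": [8, 0, 0]},
  {"delta_pos": [4, 22, 0], "dr": [8, 0, 0]},
  {"delta_pos": [4, 22, 0], "dr": [8, 0, 0]},
  {"delta_pos": [4, 22, 0], "dr": [8, 0, 0]},
  {"delta_pos": [4, 22, 0], "dr": [8, 0, 0]},
  {"delta_pos": [4, 22, 0], "dr": [8, 0, 0]},
  {"delta_pos": [4, 22, 0], "dr": [8, 0, 0]},
  {"delta_pos": [4, 22, 0], "dr": [8, 0, 0]},
  {"delta_pos": [4, 22, 0], "dr": [8, 0, 0]},
  {"delta_pos": [4, 22, 0], "dr": [8, 0, 0]},
  {"delta_pos": [4, 22, 0], "dr": [4, 0, 0]},
  {"delta_pos": [0, 0, -30], "dr": [0, 0, 0]},
  {"delta_pos": [0, 0, -30], "dr": [0, 0, 0]},
  {"delta_pos": [0, 0, -30], "dr": [0, 0, 0]},
  {"delta_pos": [0, 0, 0], "dr": [0, 0, 0]},
  {"delta_pos": [0, 0, 0], "dr": [0, 0, 0]},
])

```text
time_s: 32.45
position: [0.5748, -0.0171, 0.2382]
tool_rot: [[1.0, 0.0, -0.0], [0.0, -0.104, 0.995], [0.0, -0.995, -0.104]]
ft_force: [-0.6, -0.0, -0.4]
grip_width: 0.0096
```

```bash
python3 -c "
from h import *
chk('s10.png')"
```

```text
[ 0.5748 -0.0171  0.2382] [-34.  42.  77.  66. 116. -37.] [-0.     0.995 -0.104] [ 0.    -0.104 -0.995] [-0.6 -0.  -0.4] 0.009555699687900503
G [0.5748 0.0018 0.2362] foot rel jar [ 17.1   6.6 119.4]
```

arm_command([
  {"delta_pos": [0, 0, -15], "dr": [0, 0, 0]},
  {"delta_pos": [0, 0, -25], "dr": [0, 0, 0]},
  {"delta_pos": [0, 0, -20], "dr": [0, 0, 0]},
  {"delta_pos": [0, 0, 0], "dr": [0, 0, 0]},
])

```text
time_s: 32.9
position: [0.5747, -0.017, 0.1771]
tool_rot: [[1.0, -0.002, -0.0], [-0.0, -0.104, 0.995], [-0.002, -0.995, -0.104]]
ft_force: [-0.1, -0.4, -0.3]
grip_width: 0.0097
```

arm_command([
  {"delta_pos": [0, 0, -20], "dr": [0, 0, 0]},
  {"delta_pos": [0, 0, -15], "dr": [0, 0, 0]},
  {"delta_pos": [0, 0, -10], "dr": [0, 0, 0]},
  {"delta_pos": [0, 0, -3], "dr": [0, 0, 0]},
  {"delta_pos": [0, 0, 0], "dr": [0, 0, 0]},
])

```text
time_s: 33.4
position: [0.5748, -0.017, 0.1295]
tool_rot: [[1.0, -0.0, 0.0], [-0.0, -0.104, 0.995], [-0.0, -0.995, -0.104]]
ft_force: [-0.3, 0.7, -0.8]
grip_width: 0.0098
```

Now release, retract and look.

arm_command([
  {"delta_pos": [0, 0, 0], "dr": [0, 0, 0]},
  {"delta_pos": [0, 0, 0], "dr": [0, 0, 0]},
  {"delta_pos": [0, 0, 0], "dr": [0, 0, 0]},
  {"delta_pos": [0, 0, 0], "dr": [0, 0, 0]},
  {"delta_pos": [0, -15, 2], "dr": [0, 0, 0]},
  {"delta_pos": [0, -25, 3], "dr": [0, 0, 0]},
  {"delta_pos": [0, -30, 10], "dr": [0, 0, 0]},
  {"delta_pos": [0, 0, 40], "dr": [0, 0, 0]},
], grip=0.35)

```text
time_s: 34.2
position: [0.5745, -0.091, 0.1823]
tool_rot: [[1.0, -0.005, 0.003], [-0.004, -0.102, 0.995], [-0.005, -0.995, -0.102]]
ft_force: [0.4, -0.1, 0.9]
grip_width: 0.0298
```

arm_command([
  {"delta_pos": [-5, -20, 20], "dr": [-8, 0, 0]},
  {"delta_pos": [-5, -20, 20], "dr": [-8, 0, 0]},
  {"delta_pos": [-5, -20, 20], "dr": [-8, 0, 0]},
  {"delta_pos": [-5, -20, 20], "dr": [-8, 0, 0]},
  {"delta_pos": [-5, -10, 20], "dr": [-8, 0, 0]},
  {"delta_pos": [-5, 0, 0], "dr": [-8, 0, 0]},
  {"delta_pos": [-5, 0, 0], "dr": [-8, 0, 0]},
  {"delta_pos": [0, 0, 0], "dr": [0, 0, 0]},
  {"delta_pos": [0, 0, 0], "dr": [0, 0, 0]},
], grip=0.7)

```text
time_s: 35.1
position: [0.5395, -0.177, 0.2846]
tool_rot: [[1.0, -0.001, -0.0], [-0.001, -0.881, 0.472], [-0.001, -0.472, -0.881]]
ft_force: [0.1, -0.1, -1.0]
grip_width: 0.0596
```

```bash
python3 -c "
from h import *
s=env.observe();print(s['position'],s['q'].round(0));jar('j2.png')
spats(env.get_image('top'),env.get_calibration('top'),.01)"
```

```text
[ 0.53953011 -0.17704276  0.28455126] [-39.  28.  63.  22. 106. -36.]
304 120
174 10
[379. 130.] mid [ 0.8086 -0.3893] ang 89.2 L 0.206 W 0.114
[272. 143.] mid [ 0.7708 -0.0335] ang -86.0 L 0.055 W 0.049
[211. 224.] mid [0.5102 0.1714] ang 0.8 L 0.132 W 0.008
[197. 240.] mid [0.4546 0.2185] ang 7.4 L 0.133 W 0.009
```

View pics/j2.png

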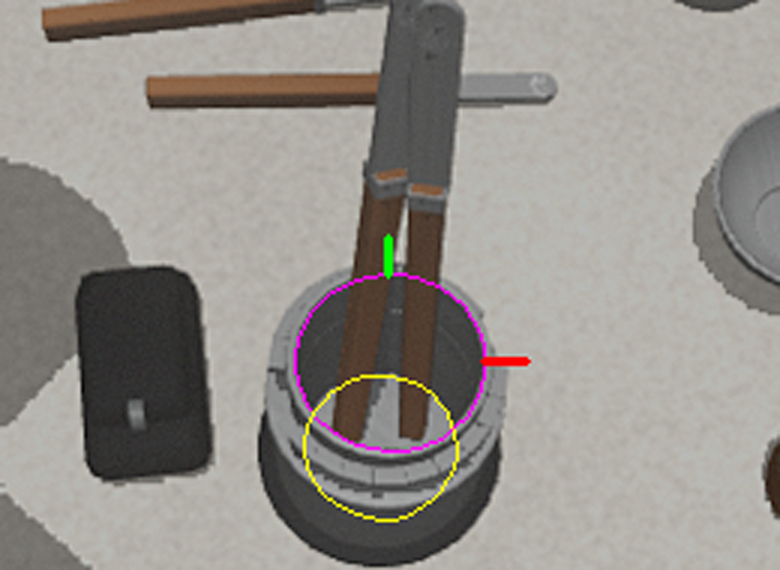

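Both stand side by side leaning on the +y rim (px 375,215 and 425,250), leaving the -y half free. Next, the left spatula at (0.510,0.172).

arm_command([
  {"delta_pos": [0, 0, 10], "dr": [-8, 0, 0]},
  {"delta_pos": [0, 0, 10], "dr": [-8, 0, 0]},
  {"delta_pos": [0, 0, 10], "dr": [-8, 0, 0]},
  {"delta_pos": [0, 0, 10], "dr": [-4, 0, 0]},
  {"delta_pos": [2, 29, 0], "dr": [0, 0, -8]},
  {"delta_pos": [2, 29, 0], "dr": [0, 0, -8]},
  {"delta_pos": [2, 29, 0], "dr": [0, 0, -8]},
  {"delta_pos": [2, 29, 0], "dr": [0, 0, -8]},
  {"delta_pos": [2, 29, 0], "dr": [0, 0, -8]},
  {"delta_pos": [2, 29, 0], "dr": [0, 0, -8]},
  {"delta_pos": [2, 29, 0], "dr": [0, 0, -8]},
  {"delta_pos": [2, 29, 0], "dr": [0, 0, -8]},
  {"delta_pos": [2, 29, 0], "dr": [0, 0, -8]},
  {"delta_pos": [2, 29, 0], "dr": [0, 0, -8]},
  {"delta_pos": [0, 29, 0], "dr": [0, 0, -8]},
  {"delta_pos": [0, 29, -20], "dr": [0, 0, -1]},
  {"delta_pos": [0, 0, -50], "dr": [0, 0, 0]},
  {"delta_pos": [0, 0, -50], "dr": [0, 0, 0]},
  {"delta_pos": [0, 0, -30], "dr": [0, 0, 0]},
  {"delta_pos": [0, 0, 0], "dr": [0, 0, 0]},
], grip=0.55)

```text
time_s: 37.2
position: [0.558, 0.1704, 0.1691]
tool_rot: [[0.015, -1.0, -0.012], [-1.0, -0.015, 0.0], [-0.0, 0.012, -1.0]]
ft_force: [-0.3, 0.2, 0.1]
grip_width: 0.0468
```

```bash
python3 -c "
from h import *
wspat()"
```

```text
tcp [0.558  0.1704 0.1691] q [ 5. 29. 76.  0. 75. 94.] yaw -89.1 tilt z [-0.012  0.    -1.   ]
[284. 237.] mid [0.5122 0.1717] ang 0.9 L 0.136 W 0.011
[227. 239.] mid [0.513  0.2252] ang 9.1 L 0.024 W 0.011
[243. 321.] mid [0.428  0.2136] ang 4.9 L 0.077 W 0.012
```

arm_command([
  {"delta_pos": [0, 1, -40], "dr": [0, 0, 0]},
  {"delta_pos": [0, 0, -40], "dr": [0, 0, 0]},
  {"delta_pos": [0, 0, -30], "dr": [0, 0, 0]},
  {"delta_pos": [0, 0, -20], "dr": [0, 0, 0]},
  {"delta_pos": [0, 0, 0], "dr": [0, 0, 0]},
  {"delta_pos": [0, 0, 0], "dr": [0, 0, 0]},
])

```text
time_s: 37.85
position: [0.5611, 0.172, 0.0461]
tool_rot: [[0.016, -1.0, 0.002], [-1.0, -0.016, 0.001], [-0.001, -0.002, -1.0]]
ft_force: [0.2, -0.5, -0.0]
grip_width: 0.0471
```

arm_command([
  {"delta_pos": [-2, 0, -12], "dr": [0, 0, 0]},
  {"delta_pos": [0, 0, -7], "dr": [0, 0, 0]},
  {"delta_pos": [0, 0, 0], "dr": [0, 0, 0]},
  {"delta_pos": [0, 0, 0], "dr": [0, 0, 0]},
])

```text
time_s: 38.25
position: [0.5578, 0.1721, 0.0255]
tool_rot: [[0.017, -1.0, 0.0], [-1.0, -0.017, 0.0], [-0.0, -0.0, -1.0]]
ft_force: [-0.1, -0.7, 0.1]
grip_width: 0.0465
```

arm_command([
  {"delta_pos": [0, 0, 0], "dr": [0, 0, 0]},
  {"delta_pos": [0, 0, 0], "dr": [0, 0, 0]},
  {"delta_pos": [0, 0, 0], "dr": [0, 0, 0]},
  {"delta_pos": [0, 0, 0], "dr": [0, 0, 0]},
  {"delta_pos": [0, 0, 0], "dr": [0, 0, 0]},
  {"delta_pos": [0, 0, 10], "dr": [0, 0, 0]},
  {"delta_pos": [0, 0, 30], "dr": [0, 0, 0]},
  {"delta_pos": [0, 0, 45], "dr": [0, 0, 0]},
  {"delta_pos": [0, 0, 45], "dr": [0, 0, 0]},
  {"delta_pos": [0, 0, 45], "dr": [0, 0, 0]},
  {"delta_pos": [0, 0, 45], "dr": [0, 0, 0]},
  {"delta_pos": [0, 0, 45], "dr": [0, 0, 0]},
  {"delta_pos": [0, 0, 45], "dr": [0, 0, 0]},
  {"delta_pos": [0, 0, 20], "dr": [0, 0, 0]},
], grip=0)

```text
time_s: 39.65
position: [0.5575, 0.1721, 0.3603]
tool_rot: [[0.017, -1.0, 0.007], [-1.0, -0.017, 0.001], [-0.0, -0.007, -1.0]]
ft_force: [0.1, -1.1, -0.7]
grip_width: 0.0095
```

arm_command([
  {"delta_pos": [-1, -19, 0], "dr": [0, 0, 8]},
  {"delta_pos": [-1, -19, 0], "dr": [0, 0, 8]},
  {"delta_pos": [-1, -19, 0], "dr": [0, 0, 8]},
  {"delta_pos": [-1, -19, 0], "dr": [0, 0, 8]},
  {"delta_pos": [-1, -19, 0], "dr": [0, 0, 8]},
  {"delta_pos": [-1, -19, 0], "dr": [0, 0, 8]},
  {"delta_pos": [-1, -19, 0], "dr": [0, 0, 8]},
  {"delta_pos": [-1, -19, 0], "dr": [0, 0, 8]},
  {"delta_pos": [-1, -19, 0], "dr": [0, 0, 8]},
  {"delta_pos": [-1, -19, 0], "dr": [0, 0, 8]},
  {"delta_pos": [0, -19, 0], "dr": [0, 0, 8]},
  {"delta_pos": [0, 0, 0], "dr": [0, 0, 1]},
  {"delta_pos": [0, 0, 0], "dr": [0, 0, 0]},
])

```text
time_s: 40.95
position: [0.5474, -0.0368, 0.3555]
tool_rot: [[1.0, -0.003, -0.0], [-0.003, -1.0, 0.0], [-0.0, -0.0, -1.0]]
ft_force: [-0.2, -0.1, -1.5]
grip_width: 0.0102
```

arm_command([
  {"delta_pos": [0, 0, 0], "dr": [8, 0, 0]},
  {"delta_pos": [0, 0, 0], "dr": [8, 0, 0]},
  {"delta_pos": [0, 0, 0], "dr": [8, 0, 0]},
  {"delta_pos": [0, 0, 0], "dr": [8, 0, 0]},
  {"delta_pos": [0, 0, 0], "dr": [8, 0, 0]},
  {"delta_pos": [0, 0, 0], "dr": [8, 0, 0]},
  {"delta_pos": [0, 0, 0], "dr": [8, 0, 0]},
  {"delta_pos": [0, 0, 0], "dr": [8, 0, 0]},
  {"delta_pos": [0, 0, 0], "dr": [8, 0, 0]},
  {"delta_pos": [0, 0, 0], "dr": [8, 0, 0]},
  {"delta_pos": [0, 0, 0], "dr": [4, 0, 0]},
  {"delta_pos": [0, 0, 0], "dr": [0, 0, 0]},
  {"delta_pos": [0, 0, 0], "dr": [0, 0, 0]},
  {"delta_pos": [0, 0, 0], "dr": [0, 0, 0]},
])

```text
time_s: 42.35
position: [0.5476, -0.0364, 0.3561]
tool_rot: [[1.0, 0.0, -0.001], [0.001, -0.107, 0.994], [0.0, -0.994, -0.107]]
ft_force: [-0.0, 0.5, -0.8]
grip_width: 0.0098
```

```bash
python3 -c "
from h import *
chk('s11.png',.118)"
```

```text
[ 0.5476 -0.0364  0.3561] [-37.  33.  74.  71. 123. -25.] [-0.001  0.994 -0.107] [ 0.    -0.107 -0.994] [-0.   0.5 -0.8] 0.00976671013792135
G [ 0.5476 -0.0175  0.354 ] foot rel jar [-10.  -13.1 236.7]
```

arm_command([
  {"delta_pos": [0, 0, -20], "dr": [0, 0, 0]},
  {"delta_pos": [0, 0, -40], "dr": [0, 0, 0]},
  {"delta_pos": [0, 0, -40], "dr": [0, 0, 0]},
  {"delta_pos": [0, 0, -25], "dr": [0, 0, 0]},
  {"delta_pos": [0, 0, -20], "dr": [0, 0, 0]},
  {"delta_pos": [0, 0, -20], "dr": [0, 0, 0]},
  {"delta_pos": [0, 0, -5], "dr": [0, 0, 0]},
  {"delta_pos": [0, 0, 0], "dr": [0, 0, 0]},
])

```text
time_s: 43.2
position: [0.5478, -0.0369, 0.1855]
tool_rot: [[1.0, -0.001, -0.0], [0.0, -0.105, 0.994], [-0.001, -0.994, -0.105]]
ft_force: [0.5, -0.4, -0.7]
grip_width: 0.0099
```

arm_command([
  {"delta_pos": [0, 0, -20], "dr": [0, 0, 0]},
  {"delta_pos": [0, 0, -20], "dr": [0, 0, 0]},
  {"delta_pos": [0, 0, -10], "dr": [0, 0, 0]},
  {"delta_pos": [0, 0, -5], "dr": [0, 0, 0]},
  {"delta_pos": [0, 0, 0], "dr": [0, 0, 0]},
])

```text
time_s: 43.7
position: [0.5478, -0.037, 0.1307]
tool_rot: [[1.0, -0.0, -0.0], [0.0, -0.105, 0.995], [-0.0, -0.995, -0.105]]
ft_force: [0.7, -0.0, -0.8]
grip_width: 0.0098
```

arm_command([
  {"delta_pos": [0, 0, 0], "dr": [0, 0, 0]},
  {"delta_pos": [0, 0, 0], "dr": [0, 0, 0]},
  {"delta_pos": [0, 0, 0], "dr": [0, 0, 0]},
  {"delta_pos": [0, 0, 0], "dr": [0, 0, 0]},
  {"delta_pos": [0, -15, 2], "dr": [0, 0, 0]},
  {"delta_pos": [0, -25, 3], "dr": [0, 0, 0]},
  {"delta_pos": [0, -30, 10], "dr": [0, 0, 0]},
  {"delta_pos": [0, 0, 40], "dr": [0, 0, 0]},
], grip=0.35)

```text
time_s: 44.5
position: [0.5475, -0.1109, 0.1835]
tool_rot: [[1.0, -0.005, 0.003], [-0.004, -0.102, 0.995], [-0.004, -0.995, -0.102]]
ft_force: [0.7, 1.1, 1.3]
grip_width: 0.0298
```

arm_command([
  {"delta_pos": [-2, -20, 20], "dr": [-8, 0, 0]},
  {"delta_pos": [-2, -20, 20], "dr": [-8, 0, 0]},
  {"delta_pos": [-2, -15, 20], "dr": [-8, 0, 0]},
  {"delta_pos": [-2, -10, 20], "dr": [-8, 0, 0]},
  {"delta_pos": [0, 0, 20], "dr": [-8, 0, 0]},
  {"delta_pos": [0, 0, 0], "dr": [-8, 0, 0]},
  {"delta_pos": [0, 0, 0], "dr": [-8, 0, 0]},
  {"delta_pos": [0, 0, 0], "dr": [0, 0, 0]},
  {"delta_pos": [0, 0, 0], "dr": [0, 0, 0]},
], grip=0.55)

```text
time_s: 45.4
position: [0.5394, -0.1721, 0.2855]
tool_rot: [[1.0, -0.001, -0.0], [-0.001, -0.881, 0.472], [-0.001, -0.472, -0.881]]
ft_force: [-0.1, 0.6, -0.5]
grip_width: 0.0466
```

```bash
python3 -c "
from h import *
s=env.observe();print(s['position'],s['q'].round(0));jar('j3.png')
spats(env.get_image('top'),env.get_calibration('top'),.01)"
```

```text
[ 0.53943423 -0.17206212  0.28548457] [-39.  28.  64.  22. 106. -36.]
304 125
174 15
[379. 130.] mid [ 0.8089 -0.3896] ang -89.4 L 0.208 W 0.115
[272. 143.] mid [ 0.7707 -0.0335] ang -86.6 L 0.055 W 0.050
[197. 240.] mid [0.4546 0.2185] ang 7.4 L 0.133 W 0.009
```

View pics/j3.png

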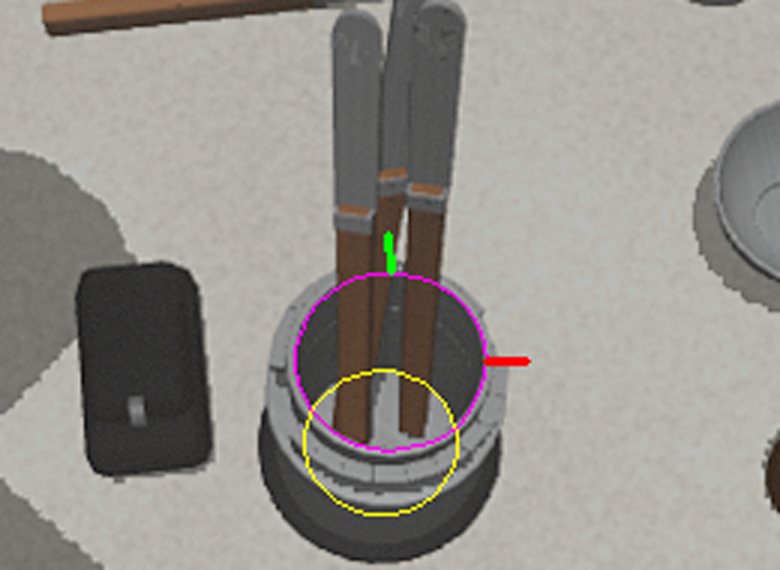

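Three stand in the jar, and the +x,-y quadrant is free for the last one. Now the knocked spatula at (0.455,0.219).

arm_command([
  {"delta_pos": [0, 0, 10], "dr": [-8, 0, 0]},
  {"delta_pos": [0, 0, 10], "dr": [-8, 0, 0]},
  {"delta_pos": [0, 0, 10], "dr": [-8, 0, 0]},
  {"delta_pos": [0, 0, 10], "dr": [-4, 0, 0]},
  {"delta_pos": [-3, 36, 0], "dr": [0, 0, -8]},
  {"delta_pos": [-3, 36, 0], "dr": [0, 0, -8]},
  {"delta_pos": [-3, 36, 0], "dr": [0, 0, -8]},
  {"delta_pos": [-3, 36, 0], "dr": [0, 0, -8]},
  {"delta_pos": [-3, 36, 0], "dr": [0, 0, -8]},
  {"delta_pos": [-4, 36, 0], "dr": [0, 0, -8]},
  {"delta_pos": [-4, 36, 0], "dr": [0, 0, -8]},
  {"delta_pos": [-4, 36, 0], "dr": [0, 0, -8]},
  {"delta_pos": [-4, 36, 0], "dr": [0, 0, -8]},
  {"delta_pos": [-4, 36, 0], "dr": [0, 0, -8]},
  {"delta_pos": [-2, 36, -20], "dr": [0, 0, -2.6]},
  {"delta_pos": [0, 0, -50], "dr": [0, 0, 0]},
  {"delta_pos": [0, 0, -50], "dr": [0, 0, 0]},
  {"delta_pos": [0, 0, -35], "dr": [0, 0, 0]},
  {"delta_pos": [0, 0, 0], "dr": [0, 0, 0]},
  {"delta_pos": [0, 0, 0], "dr": [0, 0, 0]},
])

```text
time_s: 47.5
position: [0.5033, 0.2237, 0.1706]
tool_rot: [[0.127, -0.992, -0.001], [-0.992, -0.127, 0.0], [-0.001, 0.001, -1.0]]
ft_force: [-0.0, -0.4, 1.5]
grip_width: 0.0469
```

```bash
python3 -c "
from h import *
wspat()"
```

```text
tcp [0.5033 0.2237 0.1706] q [12. 26. 82.  0. 72. 94.] yaw -82.7 tilt z [-0.001  0.    -1.   ]
[285. 240.] mid [0.457  0.2186] ang 7.5 L 0.136 W 0.011
```

arm_command([
  {"delta_pos": [0, 1, -40], "dr": [0, 0, 0]},
  {"delta_pos": [0, 0, -40], "dr": [0, 0, 0]},
  {"delta_pos": [0, 0, -40], "dr": [0, 0, 0]},
  {"delta_pos": [0, 0, -16], "dr": [0, 0, 0]},
  {"delta_pos": [0, 0, -8], "dr": [0, 0, 0]},
  {"delta_pos": [0, 0, 0], "dr": [0, 0, 0]},
  {"delta_pos": [0, 0, 0], "dr": [0, 0, 0]},
])

```text
time_s: 48.25
position: [0.5038, 0.2253, 0.028]
tool_rot: [[0.128, -0.992, 0.003], [-0.992, -0.128, 0.001], [-0.0, -0.003, -1.0]]
ft_force: [-0.9, -0.2, 0.6]
grip_width: 0.0471
```

arm_command([
  {"delta_pos": [0, 0, 0], "dr": [0, 0, 0]},
  {"delta_pos": [0, 0, 0], "dr": [0, 0, 0]},
  {"delta_pos": [0, 0, 0], "dr": [0, 0, 0]},
  {"delta_pos": [0, 0, 0], "dr": [0, 0, 0]},
  {"delta_pos": [0, 0, 0], "dr": [0, 0, 0]},
  {"delta_pos": [0, 0, 10], "dr": [0, 0, 0]},
  {"delta_pos": [0, 0, 30], "dr": [0, 0, 0]},
  {"delta_pos": [0, 0, 45], "dr": [0, 0, 0]},
  {"delta_pos": [0, 0, 45], "dr": [0, 0, 0]},
  {"delta_pos": [0, 0, 45], "dr": [0, 0, 0]},
  {"delta_pos": [0, 0, 45], "dr": [0, 0, 0]},
  {"delta_pos": [0, 0, 45], "dr": [0, 0, 0]},
  {"delta_pos": [0, 0, 45], "dr": [0, 0, 0]},
  {"delta_pos": [0, 0, 20], "dr": [0, 0, 0]},
], grip=0)

```text
time_s: 49.65
position: [0.5024, 0.2251, 0.3615]
tool_rot: [[0.128, -0.992, 0.007], [-0.992, -0.128, 0.001], [-0.001, -0.007, -1.0]]
ft_force: [-0.1, -0.1, -0.9]
grip_width: 0.0097
```

arm_command([
  {"delta_pos": [6, -24, 0], "dr": [0, 0, 8]},
  {"delta_pos": [6, -24, 0], "dr": [0, 0, 8]},
  {"delta_pos": [6, -24, 0], "dr": [0, 0, 8]},
  {"delta_pos": [6, -24, 0], "dr": [0, 0, 8]},
  {"delta_pos": [6, -24, 0], "dr": [0, 0, 8]},
  {"delta_pos": [6, -24, 0], "dr": [0, 0, 8]},
  {"delta_pos": [6, -24, 0], "dr": [0, 0, 8]},
  {"delta_pos": [6, -24, 0], "dr": [0, 0, 8]},
  {"delta_pos": [6, -24, 0], "dr": [0, 0, 8]},
  {"delta_pos": [6, -24, 0], "dr": [0, 0, 8]},
  {"delta_pos": [7, -25, 0], "dr": [0, 0, 2.6]},
  {"delta_pos": [0, 0, 0], "dr": [0, 0, 0]},
])

```text
time_s: 50.85
position: [0.5698, -0.0424, 0.3563]
tool_rot: [[1.0, -0.003, -0.001], [-0.003, -1.0, -0.0], [-0.001, 0.0, -1.0]]
ft_force: [0.2, 0.7, -1.3]
grip_width: 0.0098
```

arm_command([
  {"delta_pos": [0, 0, 0], "dr": [8, 0, 0]},
  {"delta_pos": [0, 0, 0], "dr": [8, 0, 0]},
  {"delta_pos": [0, 0, 0], "dr": [8, 0, 0]},
  {"delta_pos": [0, 0, 0], "dr": [8, 0, 0]},
  {"delta_pos": [0, 0, 0], "dr": [8, 0, 0]},
  {"delta_pos": [0, 0, 0], "dr": [8, 0, 0]},
  {"delta_pos": [0, 0, 0], "dr": [8, 0, 0]},
  {"delta_pos": [0, 0, 0], "dr": [8, 0, 0]},
  {"delta_pos": [0, 0, 0], "dr": [8, 0, 0]},
  {"delta_pos": [0, 0, 0], "dr": [8, 0, 0]},
  {"delta_pos": [0, 0, 0], "dr": [4, 0, 0]},
  {"delta_pos": [0, 0, 0], "dr": [0, 0, 0]},
  {"delta_pos": [0, 0, 0], "dr": [0, 0, 0]},
  {"delta_pos": [0, 0, 0], "dr": [0, 0, 0]},
])

```text
time_s: 52.25
position: [0.5695, -0.0394, 0.3572]
tool_rot: [[1.0, 0.001, -0.001], [0.001, -0.107, 0.994], [0.001, -0.994, -0.107]]
ft_force: [0.5, -0.1, -1.4]
grip_width: 0.0093
```

```bash
python3 -c "
from h import *
chk('s12.png',.119)"
```

```text
[ 0.5695 -0.0394  0.3572] [-36.  35.  70.  72. 123. -22.] [-0.001  0.994 -0.107] [ 0.001 -0.107 -0.994] [ 0.5 -0.1 -1.4] 0.009300451473419244
G [ 0.5695 -0.0205  0.3552] foot rel jar [ 11.9 -16.3 236.9]
```

arm_command([
  {"delta_pos": [0, 0, -20], "dr": [0, 0, 0]},
  {"delta_pos": [0, 0, -40], "dr": [0, 0, 0]},
  {"delta_pos": [0, 0, -40], "dr": [0, 0, 0]},
  {"delta_pos": [0, 0, -25], "dr": [0, 0, 0]},
  {"delta_pos": [0, 0, -20], "dr": [0, 0, 0]},
  {"delta_pos": [0, 0, -20], "dr": [0, 0, 0]},
  {"delta_pos": [0, 0, -5], "dr": [0, 0, 0]},
  {"delta_pos": [0, 0, 0], "dr": [0, 0, 0]},
])

```text
time_s: 53.1
position: [0.5698, -0.0399, 0.1865]
tool_rot: [[1.0, -0.0, -0.0], [0.0, -0.105, 0.994], [-0.001, -0.994, -0.105]]
ft_force: [0.3, -1.0, 0.1]
grip_width: 0.0098
```

arm_command([
  {"delta_pos": [0, 0, -20], "dr": [0, 0, 0]},
  {"delta_pos": [0, 0, -20], "dr": [0, 0, 0]},
  {"delta_pos": [0, 0, -10], "dr": [0, 0, 0]},
  {"delta_pos": [0, 0, -5], "dr": [0, 0, 0]},
  {"delta_pos": [0, 0, 0], "dr": [0, 0, 0]},
])

```text
time_s: 53.6
position: [0.5698, -0.04, 0.1317]
tool_rot: [[1.0, -0.0, 0.0], [-0.0, -0.105, 0.994], [-0.0, -0.994, -0.105]]
ft_force: [-0.5, -0.2, -0.6]
grip_width: 0.0098
```

arm_command([
  {"delta_pos": [0, 0, 0], "dr": [0, 0, 0]},
  {"delta_pos": [0, 0, 0], "dr": [0, 0, 0]},
  {"delta_pos": [0, 0, 0], "dr": [0, 0, 0]},
  {"delta_pos": [0, 0, 0], "dr": [0, 0, 0]},
  {"delta_pos": [0, -15, 2], "dr": [0, 0, 0]},
  {"delta_pos": [0, -25, 3], "dr": [0, 0, 0]},
  {"delta_pos": [0, -30, 10], "dr": [0, 0, 0]},
  {"delta_pos": [0, 0, 40], "dr": [0, 0, 0]},
], grip=0.35)

```text
time_s: 54.4
position: [0.5694, -0.114, 0.1843]
tool_rot: [[1.0, -0.005, 0.003], [-0.004, -0.102, 0.995], [-0.005, -0.995, -0.102]]
ft_force: [-0.0, -0.0, 0.9]
grip_width: 0.0298
```

arm_command([
  {"delta_pos": [-5, -20, 20], "dr": [-8, 0, 0]},
  {"delta_pos": [-5, -20, 20], "dr": [-8, 0, 0]},
  {"delta_pos": [-5, -15, 20], "dr": [-8, 0, 0]},
  {"delta_pos": [-5, -10, 20], "dr": [-8, 0, 0]},
  {"delta_pos": [-5, 0, 20], "dr": [-8, 0, 0]},
  {"delta_pos": [-5, 0, 0], "dr": [-8, 0, 0]},
  {"delta_pos": [0, 0, 0], "dr": [-8, 0, 0]},
  {"delta_pos": [0, 0, 0], "dr": [0, 0, 0]},
  {"delta_pos": [0, 0, 0], "dr": [0, 0, 0]},
  {"delta_pos": [0, 0, 0], "dr": [0, 0, 0]},
  {"delta_pos": [0, 0, 0], "dr": [0, 0, 0]},
])

```text
time_s: 55.5
position: [0.5396, -0.1758, 0.2852]
tool_rot: [[1.0, -0.003, -0.001], [-0.002, -0.882, 0.472], [-0.002, -0.472, -0.882]]
ft_force: [0.3, 0.2, -0.7]
grip_width: 0.0298
```

```bash
python3 -c "
from h import *
s=env.observe();print(s['position'],s['q'].round(0));jar('j4.png')
im=env.get_image('top');spats(im,env.get_calibration('top'),.01)
cv2.imwrite('pics/t13.png',cv2.resize(im,(800,600)))"
```

```text
[ 0.5395819  -0.17577218  0.28524875] [-39.  28.  63.  22. 106. -36.]
304 122
174 12
[380. 130.] mid [ 0.808  -0.3893] ang 89.5 L 0.207 W 0.115
[272. 143.] mid [ 0.7708 -0.0336] ang -85.0 L 0.055 W 0.050
```

View pics/j4.png

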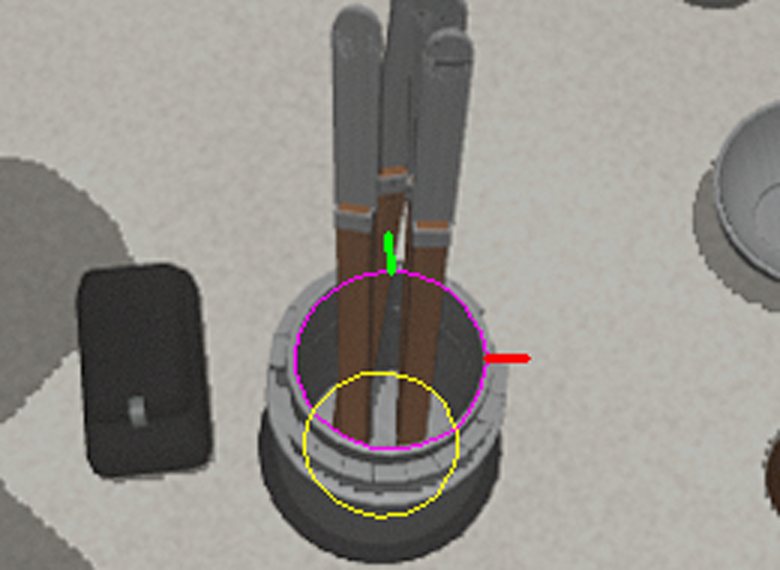

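View pics/t13.png

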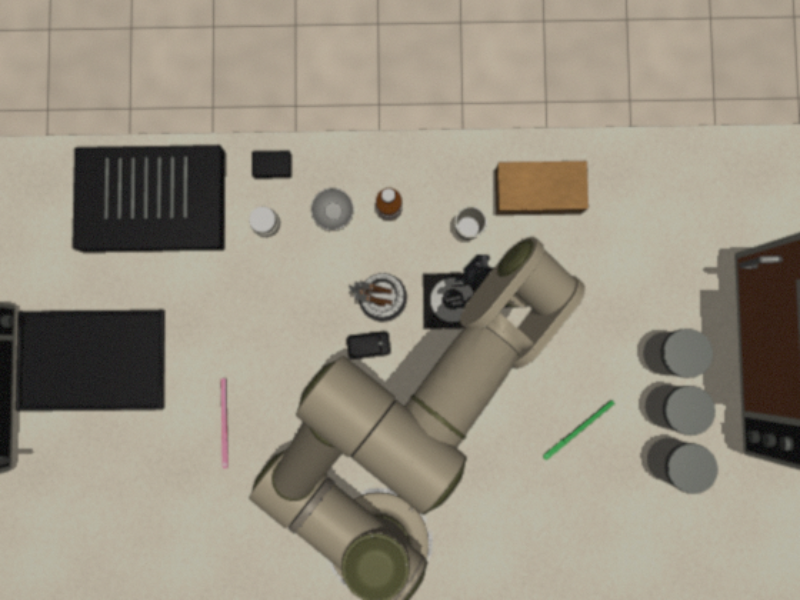

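The jar holds four spatulas, with the tops at (357,30), (410,10), (440,10, behind) and (450,45). No wooden handle is left on the counter. The lid is on the mat at (450,300), and the pink and green tools and the rest are unmoved. Handing in.

```bash
python3 -c "
from h import *
env.close_job();print(env.observe()['time_s'])"
```

```text
the job is handed in; nothing more can be done
the job is handed in; nothing more can be done
```

The job is done and handed in, at about 56 s of the 210 s allowed. I unscrewed the lid in three grips of 46–47° and it lifted off freely. I set it right way up in the middle of the mat, and my mat outline matched the picture before I lowered it. Then I stood all four wooden-handled spatulas in the jar, handle down and blade up.

**Last checks:** The final wrist and top pictures show all four leaning steadily on the +y side of the rim, with the second one mostly hidden behind the fourth. No wooden handle is left on the counter. The other objects, including the pink and green look-alikes, look to be where they started, and the gripper was clear of everything.

**Disagreements and surprises:**
- The top camera read about 4 mm short in x against the arm, so I corrected with the wrist views.
- One spatula was knocked aside part way through, and I measured it again before grasping it.
- The first spatula settled a little more askew than planned, but it stayed stable.

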